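Check the compressor oil with the dipstick

ROBOT

A 7-joint arm with a two-finger parallel gripper is mounted at the origin on the work surface. World frame = base frame: x ahead of the robot, y to its left, z up, the work surface at z = 0. Lengths are in m, angles in rad, forces in N, time in s.
With the tool pointing down it reaches from about 0.4 to 0.85 m from the base axis. Payload 4.4 kg.
Tool frame: the origin (TCP) lies at the very end of the fingers, on their centre line; the grasp point (between the pads) lies 19 mm behind it; z points along the fingers, y is the direction in which the jaws open and shut (so a half turn about z gives the same grasp; the last joint's range is limited). The gripper opens to 94 mm and grips with 3 to 60 N. Pads are 16 mm wide; open, the fingers measure 119 mm over their backs; the gripper's body (75 mm by 177 mm) begins 78 mm behind the grasp point.
Start: joints at [1.176, 0.628, 0.038, 1.517, -0.027, 0.996, -0.02], TCP at [0.21, -0.615, 0.205] pointing down, gripper open.
Joint ranges: [-3.06, 3.06], [-0.37, 2.12], [-1.25, 1.32], [0.18, 2.47], [-1.1, 4.24], [0.23, 1.98], [-2.94, 2.94]. Speed limits (rad/s): [2.57, 2.57, 3.14, 3.14, 3.14, 3.14, 3.14].

INTERFACE

Orientations are given as a 3x3 rotation matrix whose columns are the frame's x, y, z axes.
In Python, from rig import * gives the robot as it stands. The module is installed in compiled form; this text tells all that it offers.
- The arm moves only by the tool servo_tool, never from a script. Its argument "rows" is a list of rows, each an object of numbers: "fingers": the opening, from -1 (shut) to 1 (fully open); "tx", "ty", "tz": the shift along the world's x, y, z in units of 0.04 m (1.0 is 0.04 m); "wx", "wy", "wz": the turn, a rotation vector about the world's x, y, z in units of 0.12 rad (1.0 is 0.12 rad). A call has 1 to 12 rows; each row shifts and turns the pose as measured when the row begins; what a row does not reach is not made up. A row lasts 1/8 s, in which the tool goes at most 62.5 mm and 10.7 degrees, less where a joint would pass 70% of its speed; a pose out of reach is approached as far as the arm can. A call with a number of a shift or a turn outside -1 to 1 is refused whole. A call with a gripper value outside its range is refused whole. The fingers move at their own pace and stop on an object; the grip force is fixed at half the most. Time passes only in rows, so rows that do not move let the fingers close. It gives the time, the measured TCP pose, the force and the opening at its end, in the units of the state.
- get_obs(): the state, without advancing time (a new reading comes with each control period).
- camera(name): name is "side" or "top" or "wrist"; returns a dict with "img" (400x640x3 uint8, blue, green, red), "mtx" (3x3 intrinsics, pixels), "world_from_camera" (4x4, takes a point from camera to world coordinates); the wrist camera has in their place "T_tool_cam" (4x4, takes a point from camera to tool coordinates, whose origin is the TCP and whose axes are the flange's). Camera axes: x right, y up, looking along -z (the intrinsics and any distortion apply to the point x, -y, -z); pixel columns grow to the right and rows downward; lengths in m; the calibration is good to about 2 mm. A picture is of the moment at which its call begins: read the wrist's pose just before it. There is no depth.
- finish_job(): hands the job in, once; it reports no verdict.
Trained networks look in the newest picture that a camera, given by its name, has taken for a name from the list of things; names that differ only in an ending like _2 or _b are one class to them, and where a whole thing is asked for, a point or a joint stands for the part that bears it (a point fixed in the world has none). Each returns a list of dicts, best first, with "score" (0 to 1); they miss things now and then, are a little off and sometimes report something else, mostly with a low value. They report only what shows in the picture. A call takes as long as a camera call. They do not tell look-alikes from the thing itself.
- masks_of(camera, thing): "region" (400x640 bool, what is visible of it) and "box" ([left, top, width, height] in pixels, round what is visible of it).
- spot_point(camera, thing): "uv" ([column, row] in pixels: a listed point, or the origin of a listed thing).
The state is a dict: "clock": time; "joints": joint angles; "qd": joint speeds; "joint_efforts": joint torques, N m; "ee_pos": TCP position; "eef_rot": TCP orientation; "contact_force": force on the tool from outside, world axes, zero at the start; "torque": the same for the moment, N m; "gripper_width": finger opening in m.
Only numpy, scipy, OpenCV 4.12 (cv2) and the standard library are available. Lean on these libraries where they do the work, as an engineer would, in place of code of your own. Each camera call takes 0.05 s, during which the arm holds its last target.

TASK

Check the oil of the small lab air compressor: take the cleaned dipstick from the notched rest by its flat handle, slide it into the compressor's slanted filler tube until its collar sits on the tube's mouth, let it sit there about a second, then draw it right out and bring its tip low over the middle of the white tile with the rod level, clear of everything, ready for reading. On the way never let the tip rise well above the handle, as the oil would run back along the rod, and leave the bottle, beaker, spanner and steel weight where they stand. The program finishes while the gripper still holds the dipstick there, level and still.

Things in the scene. Friction and masses are not known exactly. Their poses are not given: they have to be found in the camera images.
- dipstick_handle (a point): Flat black handle of the dipstick, 44 mm long, 36 wide, 10 thick (pinch across the 10). Point on the rod's axis at half its length, 161 mm from the tip. z: along the rod, tip to handle; y: across the 10 mm; x: across the width (handle from -14 to +22 mm). At the start the rod lies level on the rest, axis 52 mm high, broad faces upright, +x down, handle overhanging the rest's end.
- dipstick_stop (a point): Centre of the underside of the dipstick's collar, the face that stops on the tube's mouth, 41 mm from the handle point and 120 mm from the tip; axes as the handle point. Collar 26 mm across, 6 mm thick; between it and the handle a shank 11 mm thick and 13 mm long.
- dipstick_tip (a point): The rounded lower end of the dipstick's steel rod, which is 8 mm thick; axes as the handle point.
- dipstick: The dipstick as a whole, loose, 50 to 100 g; origin and axes as dipstick_stop.
- filler_tube: Steel filler tube leaning out at 45 degrees from the compressor's front cover: bore 12 mm, widening to a 20 mm funnel in the last 16 mm, rim 25 mm across. Origin at the centre of its mouth, 168 mm above the bench; z out of the tube along its axis (the dipstick goes in along -z). The bore is free for 128 mm; 75 mm of the tube stand clear of the cover. Fixed.
- compressor: Small piston air compressor, fixed, 370 mm long, 243 mm high: crankcase with finned cylinder on top, motor behind. Origin at bench height under the crankcase; y along the shaft from front cover to motor. Seen from the origin the front cover lies at y = -63 mm, the tube's mouth at y = -116 mm; the cylinder head begins at y = -32 mm, 214 to 243 mm high.
- rest: White rest, fixed: two notched plates 110 mm wide, 59 high, 70 apart across its x; origin at bench height between them. The dipstick lies at y = +11 mm in notches 10 mm wide, 11 deep, tip to +x, collar 14 mm outside the plate, handle centre at x = -93 mm. A fixed glass stirring rod lies at y = -33 mm, 55 mm high, x from -52 to +118 mm.
- tile_middle (a point): Middle of the top face of the white reading tile, 150 mm square with a thin black rubber edge, 8 mm thick, lying fixed on the bench.
- oil_bottle: Grey oil bottle, 66 mm across, 155 mm high, origin at its foot; leave alone.
- beaker: Glass beaker, 60 mm across, 65 mm high, origin at its foot; leave alone.
- spanner: Spanner 150 mm long lying on the bench; leave alone.
- weight: Steel weight, 38 mm across, 45 mm high, origin at its foot; leave alone.
Things that resemble listed ones, but are neither listed nor needed, are in the scene too. Leave any orange or pink look-alike of the dipstick alone.

How it is judged:
On the way, in this order (a step that is already met when the one before it is completed fails the run):
1. the dipstick is fully in the filler tube, its collar on the tube's mouth, for half a second (z of dipstick_stop in the frame of filler_tube below 0.003 m and distance between dipstick_stop and filler_tube below 0.005 m and angle between the z axis of dipstick and the z axis of filler_tube, either way round below 0.08 rad), for 0.5 s.
2. the held dipstick is drawn right out of the tube (z of dipstick_tip in the frame of filler_tube above 0.008 m and contact force between the fingers and dipstick above 1 N), for 0.05 s.
At the end, for the whole second after the job is handed in: The gripper holds the dipstick still, rod level within 10 degrees, tip within 50 mm of the tile's middle seen from above and 20 to 130 mm above the bench, handle at least 32 mm above it, touching nothing but the fingers (angle between dipstick's own z axis and vertical between 1.396 and 1.745 rad and horizontal distance between dipstick_tip and tile_middle below 0.05 m and height (world z) of dipstick_tip between 0.02 and 0.13 m and height (world z) of dipstick_handle above 0.032 m and contact force between the fingers and dipstick above 1 N and contact force between dipstick and rest below 0.05 N and contact force between dipstick and compressor below 0.05 N and linear speed of dipstick below 0.03 m/s and angular speed of dipstick below 0.2 rad/s and contact force between dipstick and beaker below 0.05 N and contact force between dipstick and weight below 0.05 N and contact force between dipstick and oil_bottle below 0.05 N); the arm keeps its last pose, push and grip.
It fails at once if the dipstick is tipped with its tip more than 20 degrees above the handle (angle between dipstick's own z axis and vertical above 1.92 rad).
It fails at once if a bystander is moved by more than 20 mm (distance of any of oil_bottle, beaker, spanner, weight from where it was at the start of the episode above 0.02 m).
It also fails if it takes over 54 s, if anything falls off the work surface, if the arm or the gripper's body presses on something with over 40 N, if the wrist force passes 120 N, or if a joint passes its speed limit or range.

## Working session

There is one attempt and no reset: what is moved stays moved. The work goes in short steps, Python scripts to look and compute and a tool call to move; the robot and the scene stay as the last step left them, time stands still between calls to the robot, and variables do not carry over. Pictures are saved under pics/ and viewed, and the job is handed in when it is done.

Besides the shell and the picture viewer there is one more tool, called after "Request:" in YAML: its name, and indented under it one key for each argument. servo_tool: Moves the arm, as the interface text tells. Shifts and turns lie within -1 to 1; 1 stands for 0.04 m of shift or 0.12 rad of turn. Its arguments: {"type":"object","properties":{"rows":{"type":"array"}},"required":["rows"]}

```bash
mkdir -p pics; python3 - <<'E'
from rig import *
import cv2
o=get_obs(); print(o['clock'],o['ee_pos'],o['eef_rot'],o['gripper_width'])
for n in ['side','top','wrist']:
    c=camera(n); cv2.imwrite(f'pics/{n}0.png',c['img']); print(n,c['mtx'],c.get('world_from_camera',c.get('T_tool_cam')), [k for k in c])
    for t in ['dipstick_handle','dipstick_stop','dipstick_tip','filler_tube','compressor','rest','tile_middle','oil_bottle','beaker','weight','spanner']:
        print(t,[(d['score'],[int(x) for x in d['uv']]) for d in spot_point(n,t)])
print(get_obs()['clock'])
E
```

```text
0.0 [ 0.20966989 -0.61456348  0.20457837] [[ 9.46447429e-01  3.22857309e-01 -6.49982002e-04]
 [ 3.22857958e-01 -9.46445851e-01  1.72908303e-03]
 [-5.69256750e-05 -1.84633805e-03 -9.99998294e-01]] 0.09363906322820383
side [[426.58865591   0.         319.26295322]
 [  0.         426.58865591 200.67418891]
 [  0.           0.           1.        ]] [[ 0.9600002   0.1824597  -0.2123866   0.26683127]
 [-0.27949119  0.57876651 -0.76610313 -1.0282981 ]
 [-0.0168607   0.79481934  0.60661184  0.91194614]
 [ 0.          0.          0.          1.        ]] ['img', 'mtx', 'world_from_camera']
dipstick_handle [(0.65, [319, 232]), (0.64, [377, 177]), (0.58, [264, 369])]
dipstick_stop [(0.88, [268, 348]), (0.77, [328, 227]), (0.63, [363, 178])]
dipstick_tip [(0.78, [353, 204]), (0.76, [275, 311]), (0.6, [338, 166])]
filler_tube [(0.59, [311, 161])]
compressor [(0.72, [301, 182])]
rest [(0.61, [342, 233]), (0.52, [322, 231])]
tile_middle [(0.56, [350, 288])]
oil_bottle [(0.6, [257, 177])]
beaker [(0.57, [397, 251])]
weight [(0.66, [405, 275])]
spanner [(0.53, [387, 208])]
top [[448.14626037   0.   
[... 831 characters left out ...]
aker [(0.92, [369, 135])]
weight [(0.43, [393, 143])]
spanner [(0.55, [306, 128])]
wrist [[343.72361803   0.         316.63640951]
 [  0.         343.72361803 198.16425062]
 [  0.           0.           1.        ]] [[ 5.22924198e-04  9.60457614e-01  2.78425750e-01  8.07026420e-02]
 [ 9.99999693e-01 -3.39619060e-04 -7.06595295e-04 -1.05135472e-04]
 [-5.84096140e-04  2.78426034e-01 -9.60457496e-01 -1.79364938e-01]
 [ 0.00000000e+00  0.00000000e+00  0.00000000e+00  1.00000000e+00]] ['img', 'mtx', 'T_tool_cam']
dipstick_handle [(0.67, [201, 50])]
dipstick_stop [(0.57, [163, 26])]
dipstick_tip []
filler_tube []
compressor []
rest []
tile_middle []
oil_bottle []
beaker []
weight []
spanner []
1.8
```

View pics/side0.png

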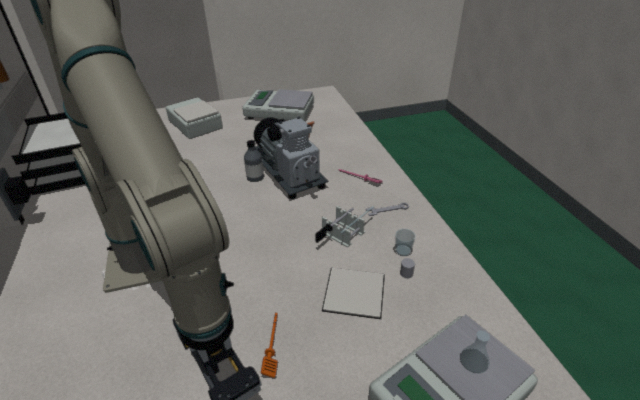

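View pics/top0.png

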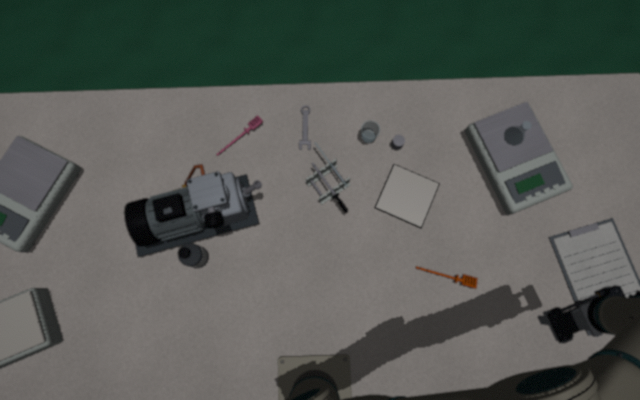

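Candidates: black-handled stick on the rest (top 341,204 / side 322,233), pink (top 255,122 / side 377,177) and orange (top 465,283 / side 264,369). The one on the notched rest with a black handle fits the description, so I'll enlarge it.

```bash
python3 - <<'E'
import cv2,numpy as np
t=cv2.imread('pics/top0.png'); s=cv2.imread('pics/side0.png')
def cr(im,x,y,w,h,k): return cv2.resize(im[y:y+h,x:x+w],None,fx=k,fy=k,interpolation=cv2.INTER_CUBIC)
cv2.imwrite('pics/c1.png',np.vstack([cr(t,290,130,160,110,5)]))
cv2.imwrite('pics/c2.png',cr(s,290,170,130,110,5))
cv2.imwrite('pics/c3.png',cr(t,180,150,100,80,7))
cv2.imwrite('pics/c4.png',cr(s,240,110,110,85,7))
E
```

```text
(no output)
```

View pics/c1.png

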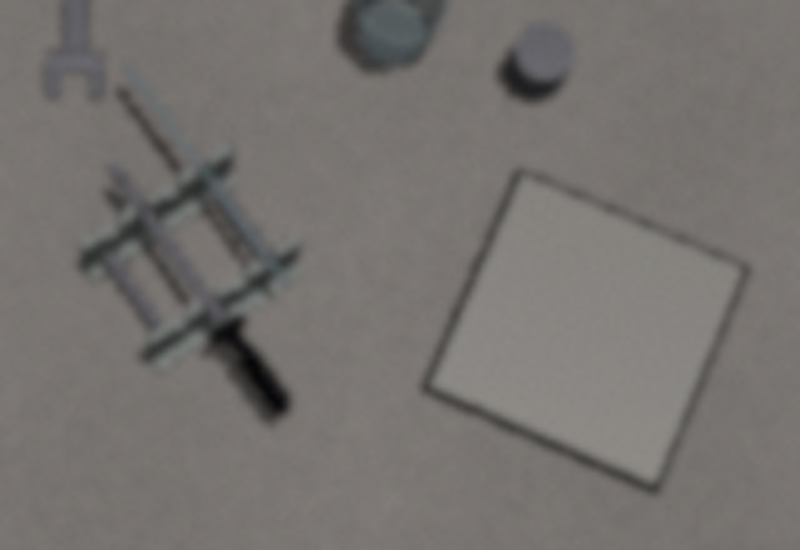

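View pics/c2.png

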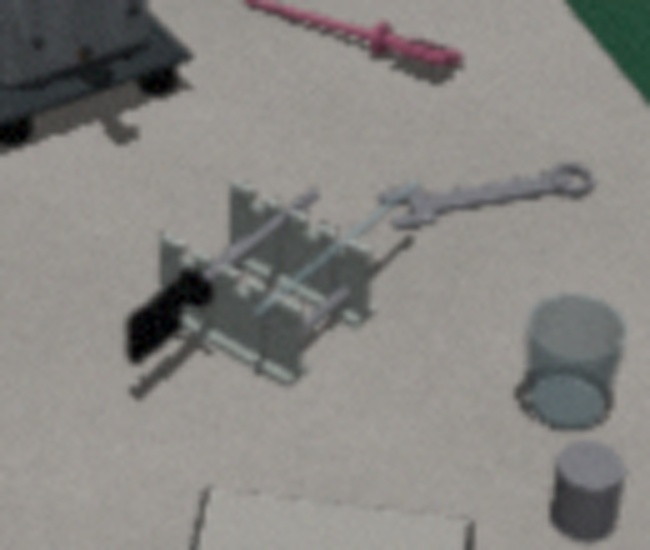

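View pics/c3.png

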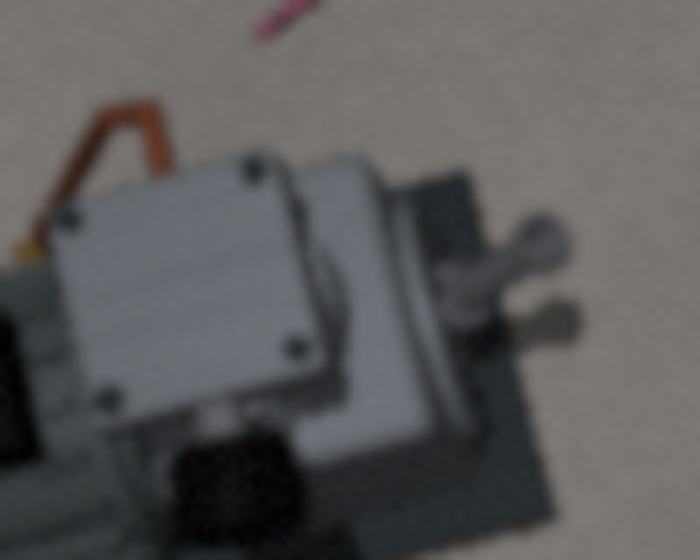

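View pics/c4.png

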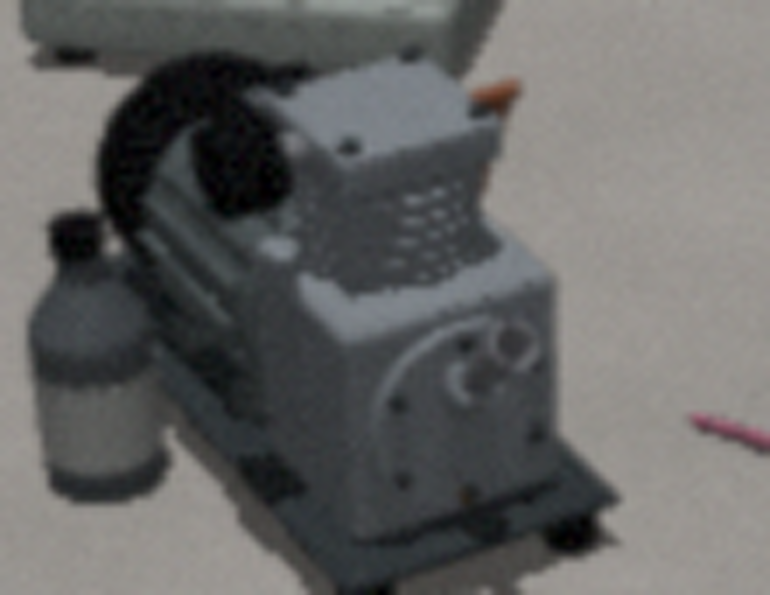

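The crops confirm it: the black flat handle sits on the rest (handle top ≈ (341,203), tip ≈ (313,164); side handle ≈ (323,234), tip ≈ (352,208)). Tube mouth: top ≈ (258,184), side ≈ (314,159).

```bash
cat > h.py <<'E'
import numpy as np
K={'side':(426.58865591,319.26295322,200.67418891),'top':(448.14626037,320.69727704,198.25983489),'wrist':(343.72361803,316.63640951,198.16425062)}
W={'side':np.array([[0.9600002,0.1824597,-0.2123866,0.26683127],[-0.27949119,0.57876651,-0.76610313,-1.0282981],[-0.0168607,0.79481934,0.60661184,0.91194614],[0,0,0,1]]),
'top':np.array([[-3.47496066e-02,9.76624814e-01,-2.12123637e-01,2.69102232e-01],[-9.99396030e-01,-3.39998758e-02,7.18211576e-03,-2.69879106e-02],[-1.97944838e-04,2.12245097e-01,9.77216445e-01,1.35414905],[0,0,0,1]])}
TC=np.array([[5.22924198e-04,9.60457614e-01,2.78425750e-01,8.07026420e-02],[9.99999693e-01,-3.39619060e-04,-7.06595295e-04,-1.05135472e-04],[-5.84096140e-04,2.78426034e-01,-9.60457496e-01,-1.79364938e-01],[0,0,0,1]])
def wristT(o):
    T=np.eye(4);T[:3,:3]=o['eef_rot'];T[:3,3]=o['ee_pos'];return T@TC
def ray(n,uv,T=None):
    f,cx,cy=K[n];T=W[n] if T is None else T
    d=T[:3,:3]@np.array([(uv[0]-cx)/f,-(uv[1]-cy)/f,-1]);return T[:3,3],d/np.linalg.norm(d)
def onz(n,uv,z,T=None):
    c,d=ray(n,uv,T);return c+d*(z-c[2])/d[2]
def tri(*rs):
    A=sum(np.eye(3)-np.outer(d,d) for c,d in rs);b=sum((np.eye(3)-np.outer(d,d))@c for c,d in rs)
    p=np.linalg.solve(A,b);return p,[np.linalg.norm((np.eye(3)-np.outer(d,d))@(p-c)) for c,d in rs]
def proj(n,p,T=None):
    f,cx,cy=K[n];T=W[n] if T is None else T
    q=np.linalg.inv(T)@np.append(p,1);return np.array([cx+f*q[0]/-q[2],cy-f*q[1]/-q[2]])
E
python3 - <<'E'
from h import *
np.set_printoptions(precision=4,suppress=True)
for nm,a,b,z in [('handle',(341,203),(323,234),.052),('tip',(313,164),(352.4,208.4),.052),('mouth',(257.9,184.3),(313.6,159.3),.168)]:
    print(nm,tri(ray('top',a),ray('side',b)),onz('top',a,z),onz('side',b,z))
# tile corners in top crop
cs=[(520,170),(748,268),(656,492),(425,387)]
P=[onz('top',(290+x/5,130+y/5),.008) for x,y in cs];print(np.array(P),np.mean(P,0))
print('beaker',onz('top',(290+380/5,130+40/5),.0),'weight',onz('top',(397,143),.045),'bottle',onz('top',(190,254),0.1), onz('side',(254,178),0))
# compressor yaw: head edges / base
a=onz('top',(180+470/7,150+170/7),.02);b=onz('top',(180+555/7,150+515/7),.02);print('front base edge',a,b,np.degrees(np.arctan2(*(b-a)[[1,0]])))
a=onz('top',(180+280/7,150+155/7),.243);b=onz('top',(180+325/7,150+365/7),.243);print('head front edge',a,b,np.degrees(np.arctan2(*(b-a)[[1,0]])))
E
```

```text
handle (array([ 0.5357, -0.0965,  0.0446]), [np.float64(0.0010360275424556467), np.float64(0.0010360275424558868)]) [ 0.5353 -0.0963  0.052 ] [ 0.5324 -0.1046  0.052 ]
tip (array([ 0.6577, -0.017 ,  0.0544]), [np.float64(4.225296838810288e-05), np.float64(4.2252968388143655e-05)]) [ 0.6585 -0.017   0.052 ] [ 0.6588 -0.0141  0.052 ]
mouth (array([0.5722, 0.1342, 0.1669]), [np.float64(0.00048395025011441727), np.float64(0.0004839502501143723)]) [0.5715 0.1341 0.168 ] [0.5723 0.1326 0.168 ]
[[ 0.6629 -0.2697  0.008 ]
 [ 0.5949 -0.4064  0.008 ]
 [ 0.4573 -0.3379  0.008 ]
 [ 0.5269 -0.202   0.008 ]] [ 0.5605 -0.304   0.008 ]
beaker [ 0.7543 -0.188   0.    ] weight [ 0.7187 -0.2769  0.045 ] bottle [0.3951 0.3336 0.1   ] [0.3889 0.3347 0.    ]
front base edge [0.6422 0.1872 0.02  ] [0.4872 0.1506 0.02  ] -166.73203331259145
head front edge [0.5879 0.2211 0.243 ] [0.5085 0.2038 0.243 ] -167.71533658889405
```

Request:
servo_tool:
  rows:
    - {"fingers": 0.2,"tx": 0.6,"ty": 1,"tz": 0.3,"wz": 0.5}
    - {"fingers": 0.2,"tx": 0.6,"ty": 1,"wz": 0.5}
    - {"fingers": 0.2,"tx": 0.6,"ty": 1,"wz": 0.5}
    - {"fingers": 0.2,"tx": 0.6,"ty": 1,"wz": 0.5}
    - {"fingers": 0.2,"tx": 0.6,"ty": 1}
    - {"fingers": 0.2,"tx": 0.6,"ty": 1}
    - {"fingers": 0.2,"tx": 0.6,"ty": 1}
    - {"fingers": 0.2,"tx": 0.6,"ty": 1}
    - {"fingers": 0.2,"tx": 0.6,"ty": 1}
    - {"fingers": 0.2,"tx": 0.6,"ty": 1}
    - {"fingers": 0.2,"tx": 0.6,"ty": 1}
    - {"fingers": 0.2,"tx": 0.6,"ty": 1}

```text
validation failed for argument at $.ro...
```

Request:
servo_tool:
  rows:
    - {"fingers": 0.2,"tx": 0.6,"ty": 1.0,"tz": 0.3,"wx": 0,"wy": 0,"wz": 0.5}
    - {"fingers": 0.2,"tx": 0.6,"ty": 1.0,"tz": 0,"wx": 0,"wy": 0,"wz": 0.5}
    - {"fingers": 0.2,"tx": 0.6,"ty": 1.0,"tz": 0,"wx": 0,"wy": 0,"wz": 0.5}
    - {"fingers": 0.2,"tx": 0.6,"ty": 1.0,"tz": 0,"wx": 0,"wy": 0,"wz": 0.5}

```text
clock: 2.3
ee_pos: [0.3049, -0.4545, 0.2175]
eef_rot: [[0.843, 0.538, -0.0], [0.538, -0.843, -0.004], [-0.002, 0.003, -1.0]]
contact_force: [1.2, 0.5, 0.9]
gripper_width: 0.0582
```

Request:
servo_tool:
  rows:
    - {"fingers": 0.2,"tx": 0.64,"ty": 0.95,"tz": 0,"wx": 0,"wy": 0,"wz": 0}
    - {"fingers": 0.2,"tx": 0.64,"ty": 0.95,"tz": 0,"wx": 0,"wy": 0,"wz": 0}
    - {"fingers": 0.2,"tx": 0.64,"ty": 0.95,"tz": 0,"wx": 0,"wy": 0,"wz": 0}
    - {"fingers": 0.2,"tx": 0.64,"ty": 0.95,"tz": 0,"wx": 0,"wy": 0,"wz": 0}
    - {"fingers": 0.2,"tx": 0.64,"ty": 0.95,"tz": 0,"wx": 0,"wy": 0,"wz": 0}
    - {"fingers": 0.2,"tx": 0.64,"ty": 0.95,"tz": 0,"wx": 0,"wy": 0,"wz": 0}
    - {"fingers": 0.2,"tx": 0.64,"ty": 0.95,"tz": 0,"wx": 0,"wy": 0,"wz": 0}
    - {"fingers": 0.2,"tx": 0.64,"ty": 0.95,"tz": 0,"wx": 0,"wy": 0,"wz": 0}
    - {"fingers": 0.2,"tx": 0.5,"ty": 0.95,"tz": 0,"wx": 0,"wy": 0,"wz": 0}
    - {"fingers": 0.2,"tx": 0,"ty": 0,"tz": 0,"wx": 0,"wy": 0,"wz": 0}

```text
clock: 3.55
ee_pos: [0.5393, -0.0971, 0.2199]
eef_rot: [[0.839, 0.543, 0.007], [0.543, -0.839, -0.005], [0.003, 0.008, -1.0]]
contact_force: [-1.1, -1.0, 0.1]
gripper_width: 0.0562
```

```bash
python3 - <<'E'
from rig import *
import cv2,numpy as np
from h import *
np.set_printoptions(precision=4,suppress=True)
o=get_obs(); print(o['clock'],o['joints'],o['ee_pos'])
c=camera('wrist'); np.savez('w1.npz',eef_rot=o['eef_rot'],ee_pos=o['ee_pos']); cv2.imwrite('pics/w1.png',c['img'])
for t in ['dipstick_handle','dipstick_stop','dipstick_tip','rest']:
    print(t,[(d['score'],[int(x) for x in d['uv']]) for d in spot_point('wrist',t)])
E
```

```text
3.55 [ 0.1837  0.4611 -0.0869  1.7931  0.0552  0.8824 -0.9252] [ 0.5393 -0.0971  0.2199]
dipstick_handle [(0.82, [311, 196])]
dipstick_stop [(0.94, [309, 151])]
dipstick_tip [(0.85, [309, 23]), (0.67, [363, 373])]
rest [(0.17, [501, 49])]
```

View pics/w1.png

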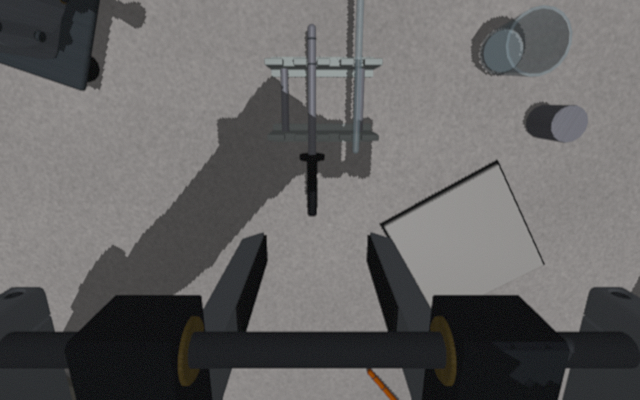

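The wrist view shows the dipstick almost upright: tip (311,27), collar (312,156), handle end (312,213). The glass rod is to its right at column 358.

```bash
python3 - <<'E'
from h import *
np.set_printoptions(precision=4,suppress=True)
o=np.load('w1.npz');T=wristT(o)
tip=onz('wrist',(311,26),.052,T);st=onz('wrist',(312,154),.052,T);he=onz('wrist',(312.3,196),.06,T);he2=onz('wrist',(312.5,214),.06,T)
print(tip,st,he,he2,np.linalg.norm(tip-st));d=tip-st;d[2]=0;print(np.degrees(np.arctan2(d[1],d[0])));d/=np.linalg.norm(d)
print('handle est from stop',st-.041*d,'from tip',tip-.161*d, 'check side',proj('side',tip-.161*d),proj('top',tip-.161*d),proj('side',tip),proj('top',tip))
E
```

```text
[ 0.6592 -0.0149  0.052 ] [ 0.5603 -0.0796  0.052 ] [ 0.5252 -0.1026  0.06  ] [ 0.5089 -0.1133  0.06  ] 0.11809747919459647
33.17813101295031
handle est from stop [ 0.526 -0.102  0.052] from tip [ 0.5244 -0.103   0.052 ] check side [320.316  234.1967] [343.4527 206.5157] [352.5884 208.523 ] [312.3155 163.8147]
```

Request:
servo_tool:
  rows:
    - {"fingers": 0.0,"tx": -0.22,"ty": -0.12,"tz": -0.7,"wx": 0.5,"wy": -0.76,"wz": 0.01}
    - {"fingers": 0.0,"tx": -0.22,"ty": -0.12,"tz": -0.7,"wx": 0.5,"wy": -0.76,"wz": 0.01}
    - {"fingers": 0.0,"tx": -0.22,"ty": -0.12,"tz": -0.7,"wx": 0.5,"wy": -0.76,"wz": 0.01}
    - {"fingers": 0.0,"tx": -0.22,"ty": -0.12,"tz": -0.7,"wx": 0.5,"wy": -0.76,"wz": 0.01}
    - {"fingers": 0.0,"tx": 0,"ty": 0,"tz": 0,"wx": 0,"wy": 0,"wz": 0}

```text
clock: 4.42
ee_pos: [0.5042, -0.1196, 0.1277]
eef_rot: [[0.791, 0.533, 0.3], [0.491, -0.846, 0.207], [0.364, -0.016, -0.931]]
contact_force: [1.1, 0.6, -0.2]
gripper_width: 0.0473
```

```bash
python3 - <<'E'
from rig import *
import cv2,numpy as np
from h import *
np.set_printoptions(precision=4,suppress=True)
o=get_obs(); print(o['clock'],o['joints'],o['ee_pos'],o['eef_rot'])
c=camera('wrist'); np.savez('w2.npz',eef_rot=o['eef_rot'],ee_pos=o['ee_pos']); cv2.imwrite('pics/w2.png',c['img'])
E
```

```text
4.425 [ 0.6627  0.5331 -0.366   2.18   -0.473   0.2704 -0.2034] [ 0.5042 -0.1196  0.1277] [[ 0.7913  0.5327  0.3001]
 [ 0.4911 -0.8461  0.207 ]
 [ 0.3642 -0.0164 -0.9312]]
```

View pics/w2.png

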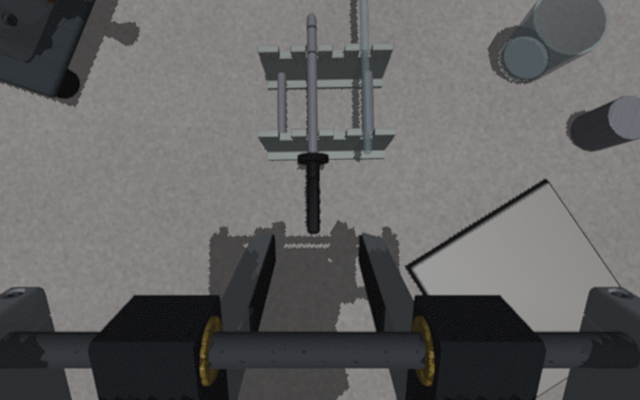

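Request:
servo_tool:
  rows:
    - {"fingers": 0.0,"tx": 0.08,"ty": 0.14,"tz": 0,"wx": -0.59,"wy": 0.66,"wz": 0.2}
    - {"fingers": 0.0,"tx": 0.14,"ty": 0.09,"tz": -0.6,"wx": 0,"wy": 0,"wz": 0}
    - {"fingers": 0.0,"tx": 0,"ty": 0,"tz": 0,"wx": 0,"wy": 0,"wz": 0}

```text
clock: 4.85
ee_pos: [0.5164, -0.1117, 0.1056]
eef_rot: [[0.802, 0.553, 0.226], [0.534, -0.833, 0.142], [0.267, 0.007, -0.964]]
contact_force: [0.1, -0.1, 0.7]
gripper_width: 0.0472
```

Request:
servo_tool:
  rows:
    - {"fingers": 0.0,"tx": 0.11,"ty": 0.12,"tz": -0.6,"wx": 0,"wy": 0,"wz": 0}
    - {"fingers": 0.0,"tx": 0.1,"ty": 0.1,"tz": -0.6,"wx": 0,"wy": 0,"wz": 0}
    - {"fingers": 0.0,"tx": 0.1,"ty": 0.1,"tz": -0.5,"wx": 0,"wy": 0,"wz": 0}
    - {"fingers": 0.0,"tx": 0,"ty": 0,"tz": 0,"wx": 0,"wy": 0,"wz": 0}

```text
clock: 5.35
ee_pos: [0.5301, -0.098, 0.05]
eef_rot: [[0.8, 0.555, 0.23], [0.535, -0.832, 0.148], [0.273, 0.005, -0.962]]
contact_force: [-0.1, -0.6, 0.3]
gripper_width: 0.0471
```

```bash
python3 - <<'E'
from rig import *
import cv2,numpy as np
from h import *
np.set_printoptions(precision=4,suppress=True)
o=get_obs(); print(o['clock'],o['joints'],o['ee_pos'],o['eef_rot'])
c=camera('wrist');  cv2.imwrite('pics/w3.png',c['img']); s=camera('side')['img'];cv2.imwrite('pics/s3.png',cv2.resize(s[170:280,270:410],None,fx=5,fy=5,interpolation=2))
E
```

```text
5.35 [ 0.2837  0.6712 -0.0148  2.1472 -0.9704  0.2389  0.2293] [ 0.5301 -0.098   0.05  ] [[ 0.7996  0.5547  0.23  ]
 [ 0.5347 -0.832   0.1477]
 [ 0.2733  0.0048 -0.9619]]
```

View pics/w3.png

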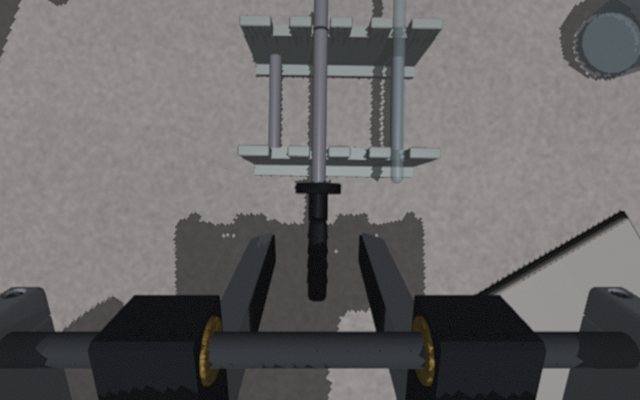

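View pics/s3.png

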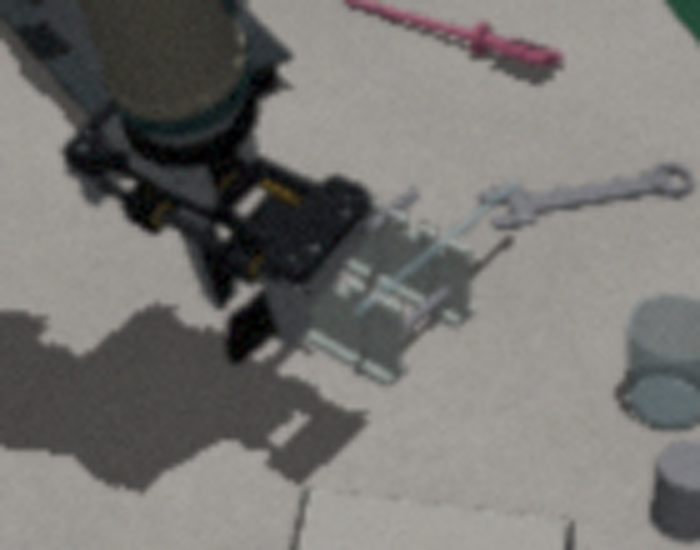

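Request:
servo_tool:
  rows:
    - {"fingers": 0.0,"tx": -0.04,"ty": -0.04,"tz": 0,"wx": -0.36,"wy": 0.54,"wz": 0}
    - {"fingers": 0.0,"tx": -0.04,"ty": -0.04,"tz": -0.2,"wx": -0.36,"wy": 0.54,"wz": 0}
    - {"fingers": 0.0,"tx": 0,"ty": 0,"tz": -0.2,"wx": 0,"wy": 0,"wz": 0}
    - {"fingers": 0.0,"tx": 0,"ty": 0,"tz": 0,"wx": 0,"wy": 0,"wz": 0}

```text
clock: 5.95
ee_pos: [0.5266, -0.1059, 0.0382]
eef_rot: [[0.828, 0.551, 0.105], [0.547, -0.835, 0.061], [0.121, 0.007, -0.993]]
contact_force: [0.1, 0.5, -0.6]
gripper_width: 0.0467
```

```bash
python3 - <<'E'
from rig import *
o=get_obs(); print(o['clock'],o['joints'].round(3),o['ee_pos'],o['eef_rot'].round(3))
E
```

```text
5.95 [-0.005  0.723  0.314  2.063 -0.809  0.405 -0.009] [ 0.52655274 -0.10591594  0.03816927] [[ 0.828  0.551  0.105]
 [ 0.547 -0.835  0.061]
 [ 0.121  0.007 -0.993]]
```

Request:
servo_tool:
  rows:
    - {"fingers": 0.0,"tx": 0.01,"ty": 0.11,"tz": -0.12,"wx": 0,"wy": 0,"wz": 0}
    - {"fingers": 0.0,"tx": 0,"ty": 0,"tz": 0,"wx": 0,"wy": 0,"wz": 0}

```text
clock: 6.2
ee_pos: [0.5259, -0.1024, 0.0335]
eef_rot: [[0.83, 0.548, 0.106], [0.544, -0.837, 0.063], [0.123, 0.005, -0.992]]
contact_force: [-0.1, 0.4, -0.4]
gripper_width: 0.0473
```

Lateral error is now below 1 mm, so I'll close the jaws.

Request:
servo_tool:
  rows:
    - {"fingers": -1.0,"tx": 0,"ty": 0,"tz": 0,"wx": 0,"wy": 0,"wz": 0}
    - {"fingers": -1.0,"tx": 0,"ty": 0,"tz": 0,"wx": 0,"wy": 0,"wz": 0}
    - {"fingers": -1.0,"tx": 0,"ty": 0,"tz": 0,"wx": 0,"wy": 0,"wz": 0}
    - {"fingers": -1.0,"tx": 0,"ty": 0,"tz": 0,"wx": 0,"wy": 0,"wz": 0}

```text
clock: 6.7
ee_pos: [0.5255, -0.1035, 0.0338]
eef_rot: [[0.831, 0.546, 0.106], [0.542, -0.838, 0.063], [0.123, 0.005, -0.992]]
contact_force: [-0.1, 0.2, 0.1]
gripper_width: 0.0102
```

```bash
python3 - <<'E'
from rig import *
import cv2
o=get_obs(); print(o['clock'],o['ee_pos'],o['gripper_width'],o['contact_force'],o['eef_rot'].tolist())
c=camera('wrist');  cv2.imwrite('pics/w4.png',c['img'])
E
```

```text
6.7 [ 0.52553672 -0.10345187  0.03379218] 0.010192962347520406 [-0.11071735  0.22203488  0.14159308] [[0.8311097386251254, 0.5458371723102294, 0.10638789257640516], [0.5422217191671982, -0.8378740759732932, 0.06294950417015405], [0.12349983654176917, 0.005367880053915568, -0.9923300742383471]]
```

View pics/w4.png

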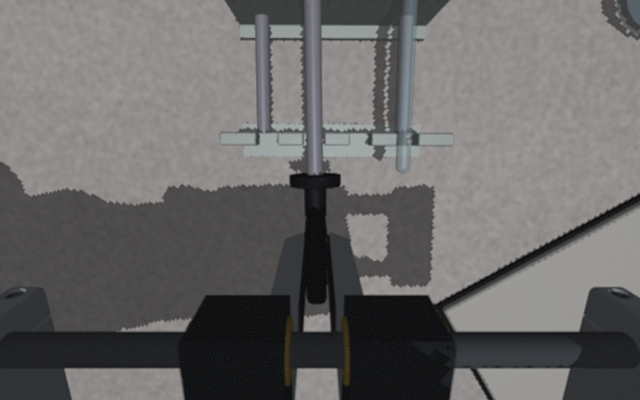

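Request:
servo_tool:
  rows:
    - {"fingers": -1.0,"tx": 0,"ty": 0,"tz": 0.3,"wx": 0,"wy": 0,"wz": 0}
    - {"fingers": -1.0,"tx": 0,"ty": 0,"tz": 0.7,"wx": 0,"wy": 0,"wz": 0}
    - {"fingers": -1.0,"tx": 0,"ty": 0,"tz": 0.8,"wx": 0,"wy": 0,"wz": 0}
    - {"fingers": -1.0,"tx": 0,"ty": 0,"tz": 0.8,"wx": 0,"wy": 0,"wz": 0}
    - {"fingers": -1.0,"tx": 0,"ty": 0,"tz": 0.8,"wx": 0,"wy": 0,"wz": 0}
    - {"fingers": -1.0,"tx": 0,"ty": 0,"tz": 0.8,"wx": 0,"wy": 0,"wz": 0}

```text
clock: 7.5
ee_pos: [0.5224, -0.1026, 0.2079]
eef_rot: [[0.832, 0.545, 0.101], [0.541, -0.838, 0.064], [0.119, 0.002, -0.993]]
contact_force: [0.8, -0.7, -1.1]
gripper_width: 0.0096
```

```bash
cat > plan.py <<'E'
from rig import *
from h import *
from scipy.spatial.transform import Rotation as Ro
np.set_printoptions(precision=3,suppress=True)
R0=np.array([[0.8311097386251254, 0.5458371723102294, 0.10638789257640516], [0.5422217191671982, -0.8378740759732932, 0.06294950417015405], [0.12349983654176917, 0.005367880053915568, -0.9923300742383471]])
p0=np.array([.52553672,-.10345187,.03379218])
a=np.radians(33.2); d=np.array([np.cos(a),np.sin(a),0])
hand=np.array([.525,-.1025,.052]); tip0=hand+.161*d
tipT=R0.T@(tip0-p0); dT=R0.T@d; yT=R0.T@np.array([d[1],-d[0],0])
def frame(t,y): 
    t=t/np.linalg.norm(t); y=y-t*(y@t); y/=np.linalg.norm(y); return np.c_[t,y,np.cross(t,y)]
def target(t,y,tip):   # tool pose such that rod dir(tipward)=t, y-dir ~ y, tip at 'tip'
    R=frame(t,y)@frame(dT,yT).T
    return R,tip-R@tipT
def report(R=None,p=None):
    o=get_obs();Rc=np.array(o['eef_rot']);pc=np.array(o['ee_pos'])
    print('t',o['clock'],'q',np.array(o['joints']),'F',np.array(o['contact_force']),'w',o['gripper_width'])
    print('now',pc,'tip',pc+Rc@tipT,'dir',Rc@dT,'pitchdown',np.degrees(np.arcsin(-(Rc@dT)[2])))
    if R is not None:
        print('goal',p,'shift units',(p-pc)/.04,'turn units',Ro.from_matrix(R@Rc.T).as_rotvec()/.12)
def tube(yaw=12.8,mouth=np.array([.572,.134,.168]),back=.03,pitch=45):
    b=np.radians(yaw+90);P=np.radians(pitch)
    t=np.array([np.cos(b)*np.cos(P),np.sin(b)*np.cos(P),-np.sin(P)])
    y=np.array([np.sin(b),-np.cos(b),0])
    return target(t,y,mouth-t*back)
E
python3 -c "
from plan import *
report(*tube(back=.05))"
```

```text
t 7.5 q [-0.231  0.481  0.626  1.938 -0.527  0.797 -0.293] F [ 0.829 -0.738 -1.116] w 0.009592193685804117
now [ 0.522 -0.103  0.208] tip [ 0.657 -0.014  0.225] dir [ 0.837  0.547 -0.004] pitchdown 0.23438762953920253
goal [ 0.609 -0.024  0.304] shift units [2.165 1.969 2.412] turn units [-6.42   2.562  9.595]
```

```bash
python3 -c "
from plan import *
Rc=np.array(get_obs()['eef_rot'])
for k in range(0,13): 
  R=Ro.from_rotvec(np.array([-.535,.2135,.8])*.12*k).as_matrix()@Rc; print(k,np.degrees(np.arcsin(-(R@dT)[2])).round(1),(R@dT).round(2),R[:,2].round(2))"
```

```text
0 0.2 [ 0.84  0.55 -0.  ] [ 0.1   0.06 -0.99]
1 3.6 [ 0.78  0.62 -0.06] [ 0.07  0.01 -1.  ]
2 7.1 [ 0.71  0.69 -0.12] [ 0.05 -0.05 -1.  ]
3 10.8 [ 0.64  0.74 -0.19] [ 0.03 -0.11 -0.99]
4 14.6 [ 0.56  0.79 -0.25] [ 0.02 -0.17 -0.98]
5 18.5 [ 0.48  0.82 -0.32] [ 0.01 -0.23 -0.97]
6 22.4 [ 0.39  0.84 -0.38] [ 0.01 -0.29 -0.96]
7 26.4 [ 0.3   0.84 -0.44] [ 0.02 -0.35 -0.94]
8 30.3 [ 0.21  0.84 -0.5 ] [ 0.03 -0.41 -0.91]
9 34.2 [ 0.11  0.82 -0.56] [ 0.05 -0.46 -0.88]
10 38.0 [ 0.02  0.79 -0.62] [ 0.08 -0.51 -0.86]
11 41.6 [-0.07  0.74 -0.66] [ 0.11 -0.56 -0.82]
12 45.0 [-0.16  0.69 -0.71] [ 0.14 -0.6  -0.79]
```

Request:
servo_tool:
  rows:
    - {"fingers": -1.0,"tx": 0.1,"ty": 0,"tz": 0.4,"wx": -0.53,"wy": 0.21,"wz": 0.8}
    - {"fingers": -1.0,"tx": 0.1,"ty": 0,"tz": 0.4,"wx": -0.53,"wy": 0.21,"wz": 0.8}
    - {"fingers": -1.0,"tx": 0.1,"ty": 0,"tz": 0.4,"wx": -0.53,"wy": 0.21,"wz": 0.8}
    - {"fingers": -1.0,"tx": 0.1,"ty": 0,"tz": 0.4,"wx": -0.53,"wy": 0.21,"wz": 0.8}
    - {"fingers": -1.0,"tx": 0.1,"ty": 0,"tz": 0.4,"wx": -0.53,"wy": 0.21,"wz": 0.8}
    - {"fingers": -1.0,"tx": 0.1,"ty": 0,"tz": 0.4,"wx": -0.53,"wy": 0.21,"wz": 0.8}

```text
clock: 8.25
ee_pos: [0.545, -0.1054, 0.3142]
eef_rot: [[0.384, 0.923, 0.021], [0.883, -0.36, -0.301], [-0.271, 0.134, -0.953]]
contact_force: [0.3, 0.3, -0.7]
gripper_width: 0.01
```

```bash
python3 -c "
from plan import *
report(*tube(back=.05))"
```

```text
t 8.25 q [-0.558  0.448  0.738  1.72   0.006  1.02  -0.274] F [ 0.265  0.255 -0.716] w 0.009996571440155297
now [ 0.545 -0.105  0.314] tip [0.606 0.038 0.268] dir [ 0.381  0.84  -0.386] pitchdown 22.73361974046874
goal [ 0.609 -0.024  0.304] shift units [ 1.6    2.039 -0.245] turn units [-3.16   1.311  4.687]
```

Request:
servo_tool:
  rows:
    - {"fingers": -1.0,"tx": 0.27,"ty": 0.2,"tz": 0.1,"wx": -0.53,"wy": 0.22,"wz": 0.78}
    - {"fingers": -1.0,"tx": 0.27,"ty": 0.25,"tz": 0,"wx": -0.53,"wy": 0.22,"wz": 0.78}
    - {"fingers": -1.0,"tx": 0.27,"ty": 0.25,"tz": 0,"wx": -0.53,"wy": 0.22,"wz": 0.78}
    - {"fingers": -1.0,"tx": 0.27,"ty": 0.25,"tz": 0,"wx": -0.53,"wy": 0.22,"wz": 0.78}
    - {"fingers": -1.0,"tx": 0.27,"ty": 0.25,"tz": 0,"wx": -0.53,"wy": 0.22,"wz": 0.78}
    - {"fingers": -1.0,"tx": 0.25,"ty": 0.25,"tz": 0,"wx": -0.5,"wy": 0.2,"wz": 0.75}
    - {"fingers": -1.0,"tx": 0,"ty": 0,"tz": 0,"wx": 0,"wy": 0,"wz": 0}

```text
clock: 9.12
ee_pos: [0.6095, -0.0442, 0.3247]
eef_rot: [[-0.18, 0.972, 0.153], [0.762, 0.236, -0.603], [-0.622, 0.008, -0.783]]
contact_force: [-0.0, -0.4, -0.4]
gripper_width: 0.0094
```

```bash
python3 - <<'E'
from plan import *
import cv2
report(*tube(back=.05))
o=get_obs();np.savez('w5.npz',eef_rot=o['eef_rot'],ee_pos=o['ee_pos'])
cv2.imwrite('pics/w5.png',camera('wrist')['img']);cv2.imwrite('pics/s5.png',camera('side')['img']);cv2.imwrite('pics/t5.png',camera('top')['img'])
s=cv2.imread('pics/s5.png');t=cv2.imread('pics/t5.png')
cv2.imwrite('pics/s5c.png',cv2.resize(s[100:220,240:380],None,fx=5,fy=5,interpolation=2))
cv2.imwrite('pics/t5c.png',cv2.resize(t[130:250,200:340],None,fx=5,fy=5,interpolation=2))
E
```

```text
t 9.125 q [-0.807  0.577  0.713  1.682  0.368  0.99  -0.154] F [-0.024 -0.378 -0.426] w 0.009445918965156966
now [ 0.61  -0.044  0.325] tip [0.579 0.078 0.222] dir [-0.162  0.681 -0.714] pitchdown 45.56536688874686
goal [ 0.609 -0.024  0.304] shift units [-0.014  0.509 -0.507] turn units [ 0.075  0.043 -0.106]
```

View pics/w5.png

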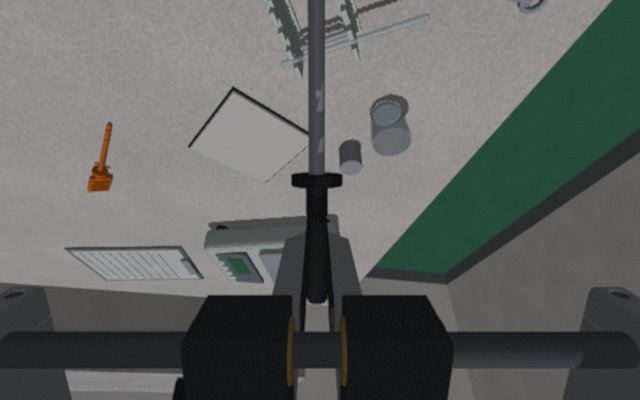

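View pics/s5c.png

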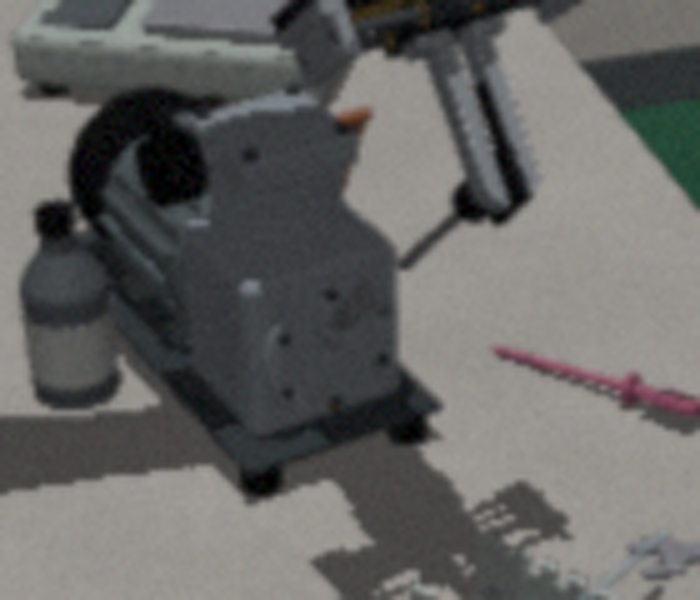

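View pics/t5c.png

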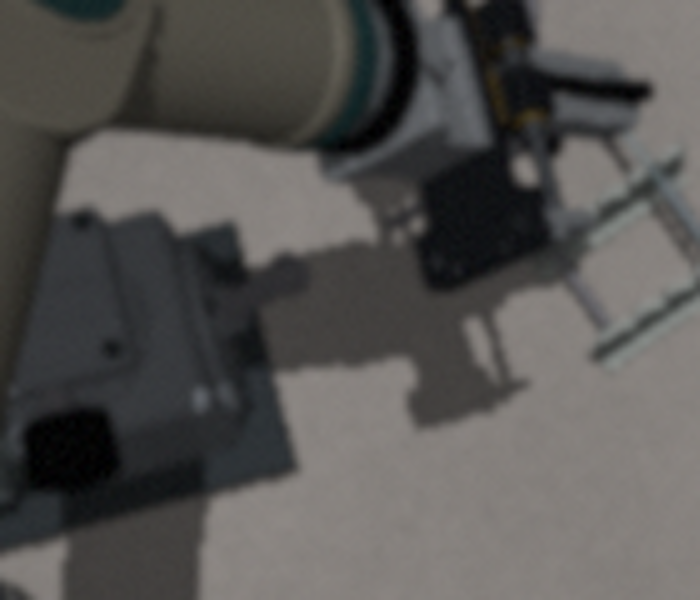

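The side view puts the rod's tip at about (320.6,153) and the shaded tube mouth at about (314,159). I'll check whether the predicted tip projection agrees.

```bash
python3 - <<'E'
from plan import *
import cv2
o=np.load('w5.npz');R=o['eef_rot'];p=o['ee_pos']
tip=p+R@tipT;st=tip-R@dT*.12
print('tip',tip,proj('side',tip),'stop',proj('side',st),'mouth',proj('side',np.array([.572,.134,.168])))
T=wristT(o)
for k in [0,.05,.1,.12,.126]: print(k,proj('wrist',tip-R@dT*k,T))
s=cv2.imread('pics/s5.png')[125:185,285:350]
s=cv2.convertScaleAbs(s,alpha=1.8,beta=-20);cv2.imwrite('pics/s5d.png',cv2.resize(s,None,fx=10,fy=10,interpolation=2))
E
```

```text
tip [0.579 0.078 0.222] [320.054 152.901] stop [334.105 140.082] mouth [313.395 159.1  ]
0 [313.727 -93.905]
0.05 [314.044  27.131]
0.1 [314.331 136.747]
0.12 [314.439 177.751]
0.126 [314.47  189.757]
```

View pics/s5d.png

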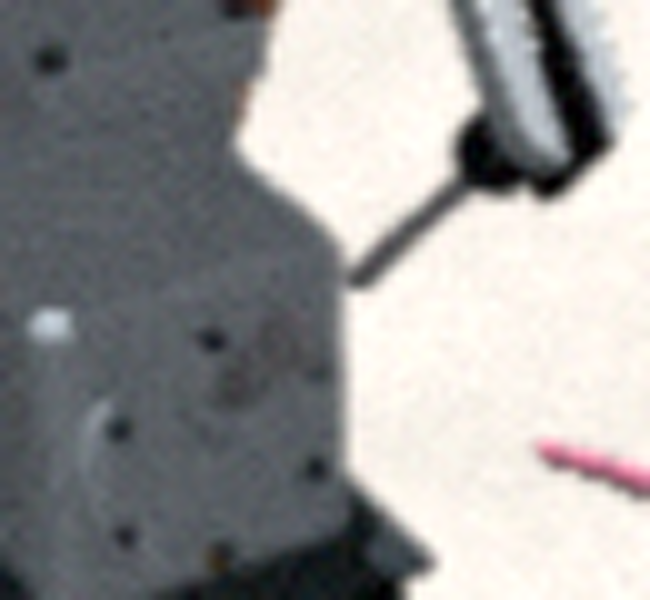

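```bash
python3 - <<'E'
from plan import *
print(tipT,dT, R0.T@(hand-p0))
# refine mouth & tube axis from initial images: tube mouth ellipses
for yaw in (12.3,13.3):
  m=np.array([.572,.134,.168]);b=np.radians(yaw+90);t=np.array([np.cos(b)*.7071,np.sin(b)*.7071,-.7071])
  for k in (0,.075): print(yaw,k,proj('side',m+t*k),proj('top',m+t*k))
E
python3 - <<'E'
import cv2
t=cv2.imread('pics/top0.png')[165:205,230:275];s=cv2.imread('pics/side0.png')[145:180,290:330]
cv2.imwrite('pics/t0m.png',cv2.resize(cv2.convertScaleAbs(t,alpha=1.8),None,fx=14,fy=14,interpolation=2))
cv2.imwrite('pics/s0m.png',cv2.resize(cv2.convertScaleAbs(s,alpha=1.5),None,fx=16,fy=16,interpolation=2))
E
```

```text
[ 0.162 -0.001  0.002] [ 0.992 -0.002  0.123] [ 0.002 -0.001 -0.018]
12.3 0 [313.395 159.1  ] [257.931 184.11 ]
12.3 0.075 [306.61  165.168] [242.24  193.135]
13.3 0 [313.395 159.1  ] [257.931 184.11 ]
13.3 0.075 [306.373 165.241] [242.312 193.442]
```

View pics/t0m.png

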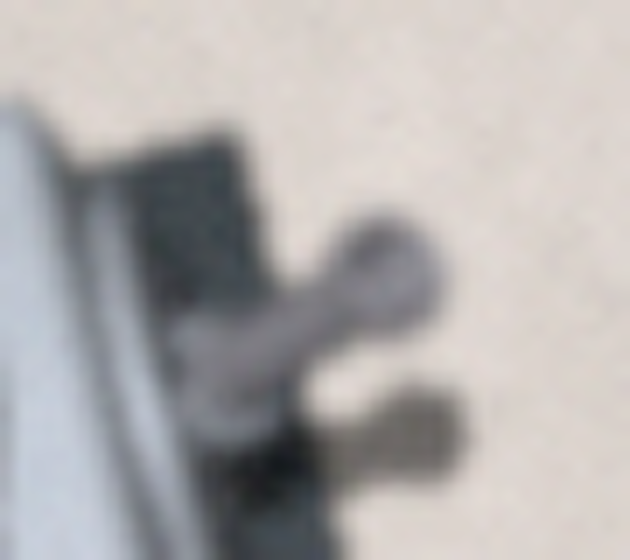

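View pics/s0m.png

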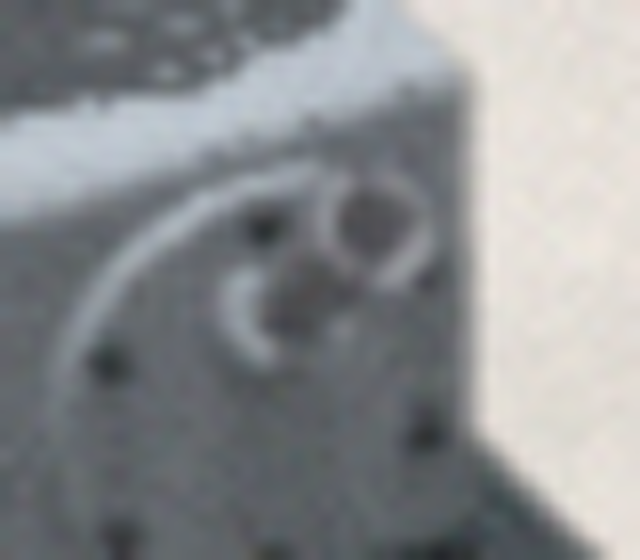

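```bash
cat >> plan.py <<'E'
tipT=tipT+np.array([0,.001,0])
M=np.array([.572,.135,.168])
E
python3 -c "
from plan import *
report(*tube(back=.015,mouth=M))
b=np.radians(102.8);print('tube dir units per 10mm',np.array([np.cos(b)*.7071,np.sin(b)*.7071,-.7071])*.01/.04)"
```

```text
t 9.275 q [-0.804  0.575  0.716  1.682  0.368  0.99  -0.153] F [ 0.023 -0.646 -0.201] w 0.009760987532843919
now [ 0.609 -0.048  0.326] tip [0.581 0.075 0.224] dir [-0.156  0.682 -0.714] pitchdown 45.587883335580734
goal [0.603 0.001 0.28 ] shift units [-0.169  1.219 -1.162] turn units [ 0.074  0.06  -0.059]
tube dir units per 10mm [-0.039  0.172 -0.177]
```

Request:
servo_tool:
  rows:
    - {"fingers": -1.0,"tx": -0.06,"ty": 0.5,"tz": -0.5,"wx": 0.07,"wy": 0.05,"wz": -0.06}
    - {"fingers": -1.0,"tx": -0.06,"ty": 0.5,"tz": -0.5,"wx": 0,"wy": 0,"wz": 0}
    - {"fingers": -1.0,"tx": 0,"ty": 0.2,"tz": -0.15,"wx": 0,"wy": 0,"wz": 0}
    - {"fingers": -1.0,"tx": 0,"ty": 0,"tz": 0,"wx": 0,"wy": 0,"wz": 0}

```text
clock: 9.78
ee_pos: [0.6033, 0.0012, 0.2776]
eef_rot: [[-0.166, 0.976, 0.139], [0.773, 0.216, -0.596], [-0.612, 0.008, -0.791]]
contact_force: [-0.1, -0.8, -0.5]
gripper_width: 0.0098
```

```bash
python3 - <<'E'
from plan import *
import cv2
report(*tube(back=.005,mouth=M))
o=get_obs();R=np.array(o['eef_rot']);p=np.array(o['ee_pos']);tip=p+R@tipT
cv2.imwrite('pics/s6.png',camera('side')['img'])
s=cv2.imread('pics/s6.png')[125:185,285:350]
print('tip proj',proj('side',tip),'crop',(proj('side',tip)-[285,125]+.5)*10)
s=cv2.convertScaleAbs(s,alpha=2.0,beta=-20);cv2.imwrite('pics/s6d.png',cv2.resize(s,None,fx=10,fy=10,interpolation=2))
E
```

```text
t 9.775 q [-0.851  0.646  0.691  1.697  0.323  0.968 -0.239] F [-0.131 -0.792 -0.535] w 0.009780276147119396
now [0.603 0.001 0.278] tip [0.576 0.125 0.177] dir [-0.149  0.693 -0.705] pitchdown 44.842366825333286
goal [0.601 0.008 0.273] shift units [-0.058  0.168 -0.126] turn units [-0.028  0.02   0.066]
tip proj [315.314 157.889] crop [308.135 333.886]
```

View pics/s6d.png

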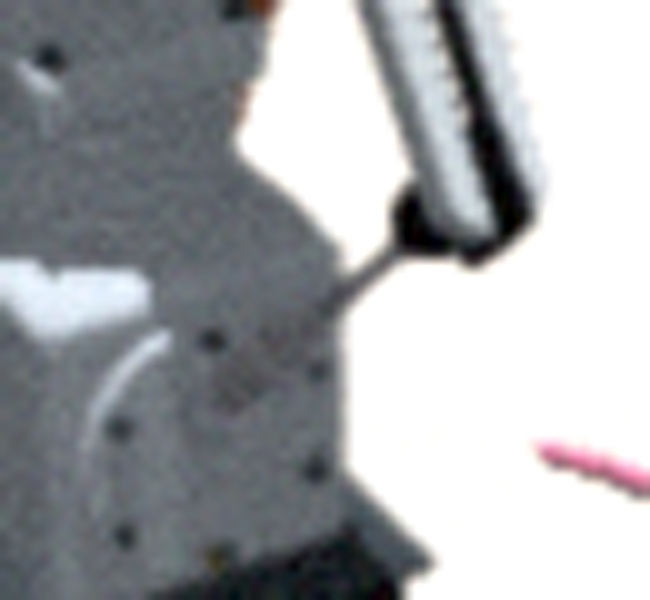

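Request:
servo_tool:
  rows:
    - {"fingers": -1.0,"tx": -0.06,"ty": 0.17,"tz": -0.13,"wx": -0.03,"wy": 0.02,"wz": 0.06}
    - {"fingers": -1.0,"tx": -0.03,"ty": 0.14,"tz": -0.14,"wx": 0,"wy": 0,"wz": 0}
    - {"fingers": -1.0,"tx": -0.03,"ty": 0.14,"tz": -0.14,"wx": 0,"wy": 0,"wz": 0}
    - {"fingers": -1.0,"tx": 0,"ty": 0,"tz": 0,"wx": 0,"wy": 0,"wz": 0}

```text
clock: 10.32
ee_pos: [0.5984, 0.0188, 0.2615]
eef_rot: [[-0.17, 0.975, 0.141], [0.77, 0.221, -0.598], [-0.614, 0.007, -0.789]]
contact_force: [0.3, 0.3, -1.6]
gripper_width: 0.0099
```

```bash
python3 - <<'E'
from plan import *
import cv2
report(*tube(back=-.015,mouth=M))
cv2.imwrite('pics/s7.png',camera('side')['img'])
s=cv2.imread('pics/s7.png')[125:185,285:350]
s=cv2.convertScaleAbs(s,alpha=2.5,beta=-60);cv2.imwrite('pics/s7d.png',cv2.resize(s,None,fx=10,fy=10,interpolation=2))
E
```

```text
t 10.325 q [-0.877  0.669  0.685  1.71   0.317  0.954 -0.271] F [ 0.297  0.34  -1.633] w 0.00985960530706216
now [0.598 0.019 0.261] tip [0.571 0.142 0.16 ] dir [-0.153  0.69  -0.707] pitchdown 45.008746571929024
goal [0.598 0.022 0.258] shift units [-0.014  0.075 -0.077] turn units [-0.002  0.017  0.025]
```

View pics/s7d.png

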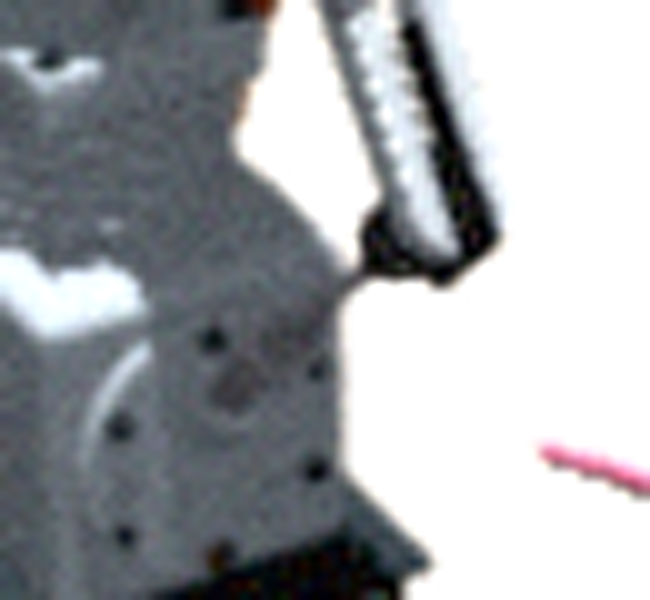

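Request:
servo_tool:
  rows:
    - {"fingers": -1.0,"tx": -0.03,"ty": 0.14,"tz": -0.14,"wx": 0,"wy": 0.01,"wz": 0.02}
    - {"fingers": -1.0,"tx": -0.03,"ty": 0.14,"tz": -0.14,"wx": 0,"wy": 0,"wz": 0}
    - {"fingers": -1.0,"tx": -0.03,"ty": 0.14,"tz": -0.14,"wx": 0,"wy": 0,"wz": 0}

```text
clock: 10.75
ee_pos: [0.595, 0.0353, 0.2447]
eef_rot: [[-0.17, 0.975, 0.142], [0.77, 0.222, -0.598], [-0.615, 0.008, -0.789]]
contact_force: [-1.1, -0.3, -0.7]
gripper_width: 0.0099
```

```bash
python3 -c "
from plan import *
report(*tube(back=-.06,mouth=M))"
```

```text
t 10.75 q [-0.897  0.695  0.677  1.716  0.305  0.942 -0.3  ] F [-1.142 -0.311 -0.673] w 0.009879062782365706
now [0.595 0.035 0.245] tip [0.567 0.159 0.144] dir [-0.153  0.69  -0.707] pitchdown 45.01163825256507
goal [0.591 0.053 0.227] shift units [-0.105  0.438 -0.454] turn units [-0.003  0.021  0.02 ]
```

Request:
servo_tool:
  rows:
    - {"fingers": -1.0,"tx": -0.04,"ty": 0.16,"tz": -0.17,"wx": 0,"wy": 0.01,"wz": 0.01}
    - {"fingers": -1.0,"tx": -0.04,"ty": 0.16,"tz": -0.17,"wx": 0,"wy": 0.01,"wz": 0.01}
    - {"fingers": -1.0,"tx": -0.04,"ty": 0.16,"tz": -0.17,"wx": 0,"wy": 0,"wz": 0}
    - {"fingers": -1.0,"tx": -0.04,"ty": 0.16,"tz": -0.17,"wx": 0,"wy": 0,"wz": 0}

```text
clock: 11.25
ee_pos: [0.588, 0.0632, 0.2152]
eef_rot: [[-0.175, 0.974, 0.142], [0.77, 0.225, -0.597], [-0.614, 0.005, -0.789]]
contact_force: [-0.1, 0.3, -0.6]
gripper_width: 0.0098
```

```bash
python3 -c "
from plan import *
report(*tube(back=-.1,mouth=M))"
```

```text
t 11.25 q [-0.929  0.74   0.661  1.724  0.284  0.923 -0.346] F [-0.066  0.277 -0.592] w 0.00983217799900723
now [0.588 0.063 0.215] tip [0.56  0.187 0.114] dir [-0.158  0.69  -0.707] pitchdown 44.97470137931665
goal [0.585 0.08  0.198] shift units [-0.088  0.43  -0.423] turn units [-0.003 -0.005 -0.008]
```

Request:
servo_tool:
  rows:
    - {"fingers": -1.0,"tx": -0.03,"ty": 0.16,"tz": -0.16,"wx": 0,"wy": 0,"wz": 0}
    - {"fingers": -1.0,"tx": -0.03,"ty": 0.16,"tz": -0.16,"wx": 0,"wy": 0,"wz": 0}
    - {"fingers": -1.0,"tx": -0.03,"ty": 0.13,"tz": -0.13,"wx": 0,"wy": 0,"wz": 0}

```text
clock: 11.62
ee_pos: [0.5842, 0.0827, 0.1957]
eef_rot: [[-0.175, 0.974, 0.142], [0.77, 0.225, -0.597], [-0.614, 0.005, -0.789]]
contact_force: [-0.4, -0.9, -0.7]
gripper_width: 0.0097
```

```bash
python3 - <<'E'
from plan import *
import cv2
report(*tube(back=-.12,mouth=M))
s=camera('side')['img'][80:200,230:380]
cv2.imwrite('pics/s8.png',cv2.resize(cv2.convertScaleAbs(s,alpha=1.5),None,fx=5,fy=5,interpolation=2))
E
```

```text
t 11.625 q [-0.95   0.773  0.65   1.721  0.268  0.914 -0.376] F [-0.429 -0.871 -0.668] w 0.009716951740371557
now [0.584 0.083 0.196] tip [0.556 0.206 0.095] dir [-0.158  0.689 -0.707] pitchdown 44.975855272632955
goal [0.581 0.094 0.184] shift units [-0.07   0.285 -0.288] turn units [-0.002 -0.006 -0.012]
```

View pics/s8.png

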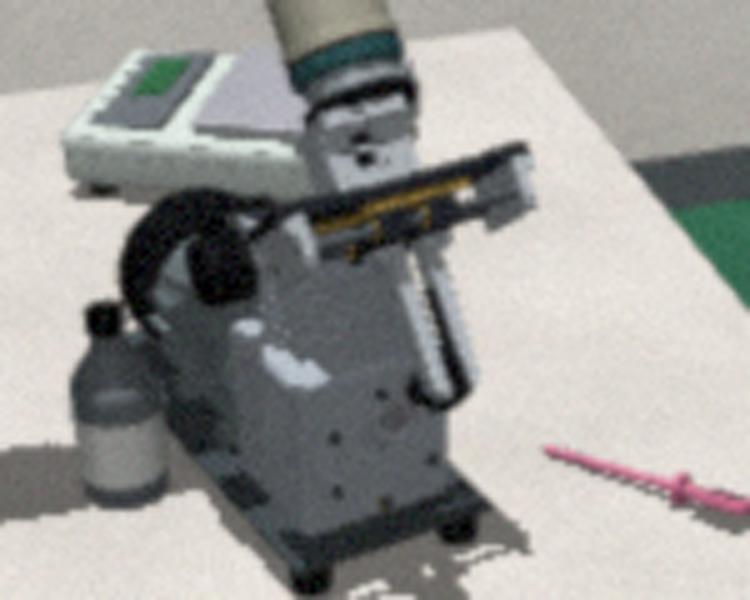

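Request:
servo_tool:
  rows:
    - {"fingers": -1.0,"tx": -0.03,"ty": 0.12,"tz": -0.12,"wx": 0,"wy": 0,"wz": 0}
    - {"fingers": -1.0,"tx": -0.02,"ty": 0.1,"tz": -0.1,"wx": 0,"wy": 0,"wz": 0}
    - {"fingers": -1.0,"tx": 0,"ty": 0.05,"tz": -0.05,"wx": 0,"wy": 0,"wz": 0}

```text
clock: 12.05
ee_pos: [0.5824, 0.0915, 0.1863]
eef_rot: [[-0.174, 0.974, 0.142], [0.766, 0.224, -0.602], [-0.619, 0.003, -0.786]]
contact_force: [-0.5, -4.2, 7.4]
gripper_width: 0.0098
```

```bash
python3 - <<'E'
from plan import *
import cv2
report(*tube(back=-.12,mouth=M))
s=camera('side')['img'][80:200,230:380]
cv2.imwrite('pics/s9.png',cv2.resize(cv2.convertScaleAbs(s[50:100,60:110],alpha=2),None,fx=12,fy=12,interpolation=2))
E
```

```text
t 12.05 q [-0.962  0.793  0.646  1.718  0.262  0.913 -0.393] F [-0.467 -4.245  7.376] w 0.009789855851956925
now [0.582 0.091 0.186] tip [0.554 0.214 0.085] dir [-0.157  0.685 -0.711] pitchdown 45.323829751663375
goal [0.581 0.094 0.184] shift units [-0.026  0.067 -0.054] turn units [ 0.049 -0.004 -0.005]
```

View pics/s9.png

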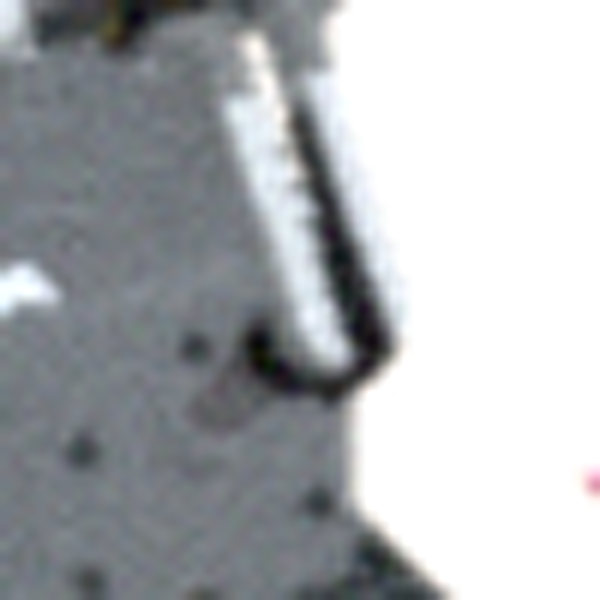

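Request:
servo_tool:
  rows:
    - {"fingers": -1.0,"tx": -0.02,"ty": 0.08,"tz": -0.08,"wx": 0.04,"wy": 0,"wz": 0}
    - {"fingers": -1.0,"tx": -0.02,"ty": 0.08,"tz": -0.08,"wx": 0,"wy": 0,"wz": 0}

```text
clock: 12.35
ee_pos: [0.5825, 0.0908, 0.1857]
eef_rot: [[-0.168, 0.976, 0.141], [0.763, 0.22, -0.608], [-0.624, 0.006, -0.781]]
contact_force: [0.3, -3.6, 9.6]
gripper_width: 0.0098
```

```bash
python3 -c "
from plan import *
report(*tube(back=-.12,mouth=M))"
```

```text
t 12.35 q [-0.965  0.799  0.65   1.717  0.263  0.915 -0.401] F [ 0.308 -3.62   9.561] w 0.009818978808750314
now [0.583 0.091 0.186] tip [0.555 0.213 0.083] dir [-0.151  0.682 -0.716] pitchdown 45.72453916140017
goal [0.581 0.094 0.184] shift units [-0.028  0.084 -0.037] turn units [0.102 0.027 0.037]
```

Request:
servo_tool:
  rows:
    - {"fingers": -1.0,"tx": -0.03,"ty": 0.15,"tz": -0.13,"wx": 0.1,"wy": 0,"wz": 0.03}
    - {"fingers": -1.0,"tx": -0.03,"ty": 0.15,"tz": -0.13,"wx": 0.1,"wy": 0,"wz": 0.03}
    - {"fingers": -1.0,"tx": -0.02,"ty": 0.1,"tz": -0.1,"wx": 0,"wy": 0,"wz": 0}

```text
clock: 12.72
ee_pos: [0.5827, 0.0903, 0.1845]
eef_rot: [[-0.16, 0.976, 0.145], [0.763, 0.215, -0.61], [-0.626, 0.013, -0.779]]
contact_force: [-1.7, -3.1, 9.0]
gripper_width: 0.0099
```

```bash
python3 - <<'E'
from plan import *
import cv2
report(*tube(back=-.12,mouth=M))
o=get_obs();np.savez('w9.npz',eef_rot=o['eef_rot'],ee_pos=o['ee_pos'])
cv2.imwrite('pics/w9.png',camera('wrist')['img'])
E
```

```text
t 12.725 q [-0.969  0.802  0.655  1.72   0.264  0.908 -0.41 ] F [-1.673 -3.131  8.973] w 0.009900327407319904
now [0.583 0.09  0.184] tip [0.557 0.213 0.082] dir [-0.143  0.681 -0.718] pitchdown 45.880503418754635
goal [0.581 0.094 0.184] shift units [-0.032  0.096 -0.007] turn units [0.112 0.089 0.072]
```

View pics/w9.png

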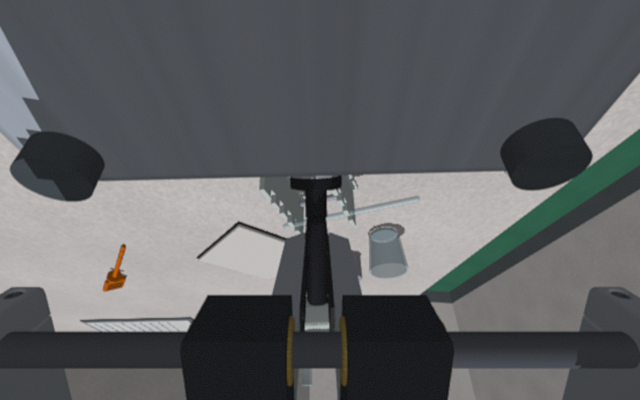

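```bash
python3 - <<'E'
from plan import *
o=np.load('w9.npz');R=o['eef_rot'];p=o['ee_pos']
b=np.radians(12.8);ex=np.array([np.cos(b),np.sin(b),0]);ey=np.array([-np.sin(b),np.cos(b),0])
org=M*[1,1,0]+.116*ey
C=lambda q:np.array([(q-org)@ex,(q-org)@ey,q[2]])
print('tcp',C(p),'z',[R[:,2]@ex,R[:,2]@ey,R[2,2]],'x',[R[:,0]@ex,R[:,0]@ey,R[2,0]])
for L in (.097,.12,.15,.18): print(L,C(p-L*R[:,2]+.0375*R[:,0]), C(p-L*R[:,2]+.0885*R[:,0]))
T=wristT(o);print('cam',C(T[:3,3]))
# projected head front edge/corners
for x in (-.04,.04):
  for z in (.214,.243):
    q=org+ex*x+ey*-.032+[0,0,z];print(x,z,proj('wrist',q,T))
st=p+R@(tipT-dT*.12);print('stop rel mouth (tube comp frame)',C(st)-C(M))
print(o['ee_pos'], get_obs()['torque'])
E
```

```text
tcp [ 0.    -0.162  0.184] z [np.float64(0.006035314958667642), np.float64(-0.6265125126424592), np.float64(-0.7793879948240042)] x [np.float64(0.012796200036778536), np.float64(0.7793867609242531), np.float64(-0.6264124313586218)]
0.097 [ 0.    -0.072  0.237] [ 0.001 -0.032  0.205]
0.12 [ 0.    -0.058  0.254] [ 0.001 -0.018  0.223]
0.15 [ 0.    -0.039  0.278] [0.001 0.001 0.246]
0.18 [-0.    -0.02   0.301] [0.001 0.02  0.269]
cam [0.    0.013 0.274]
-0.04 0.214 [119.531  90.579]
-0.04 0.243 [ 61.775 207.213]
0.04 0.214 [504.772  85.69 ]
0.04 0.243 [564.226 200.339]
stop rel mouth (tube comp frame) [ 0.001 -0.004 -0.   ]
[0.583 0.09  0.184] [-1.715  0.061 -0.024]
```

Request:
servo_tool:
  rows:
    - {"fingers": -1.0,"tx": -0.02,"ty": 0.12,"tz": -0.03,"wx": 0.1,"wy": 0.05,"wz": 0.05}
    - {"fingers": -1.0,"tx": -0.02,"ty": 0.12,"tz": -0.03,"wx": 0.1,"wy": 0.05,"wz": 0.05}
    - {"fingers": -1.0,"tx": -0.02,"ty": 0.12,"tz": -0.05,"wx": 0.05,"wy": 0,"wz": 0}
    - {"fingers": -1.0,"tx": -0.02,"ty": 0.12,"tz": -0.08,"wx": 0,"wy": 0,"wz": 0}

```text
clock: 13.28
ee_pos: [0.5812, 0.0922, 0.1861]
eef_rot: [[-0.166, 0.976, 0.138], [0.765, 0.216, -0.606], [-0.622, 0.005, -0.783]]
contact_force: [-0.4, -5.6, 11.6]
gripper_width: 0.01
```

```bash
python3 - <<'E'
from plan import *
import cv2
report(*tube(back=-.12,mouth=M))
for n,(a,b,c,d) in {'side':(120,180,290,350),'top':(150,210,220,290)}.items():
    s=camera(n)['img'];cv2.imwrite(f'pics/{n}10.png',cv2.resize(cv2.convertScaleAbs(s[a:b,c:d],alpha=2.2),None,fx=10,fy=10,interpolation=2))
E
```

```text
t 13.275 q [-0.965  0.797  0.649  1.714  0.26   0.921 -0.401] F [-0.418 -5.594 11.591] w 0.009964471442592118
now [0.581 0.092 0.186] tip [0.554 0.215 0.084] dir [-0.15   0.684 -0.714] pitchdown 45.54560815715505
goal [0.581 0.094 0.184] shift units [ 0.004  0.049 -0.048] turn units [0.079 0.013 0.071]
```

View pics/side10.png

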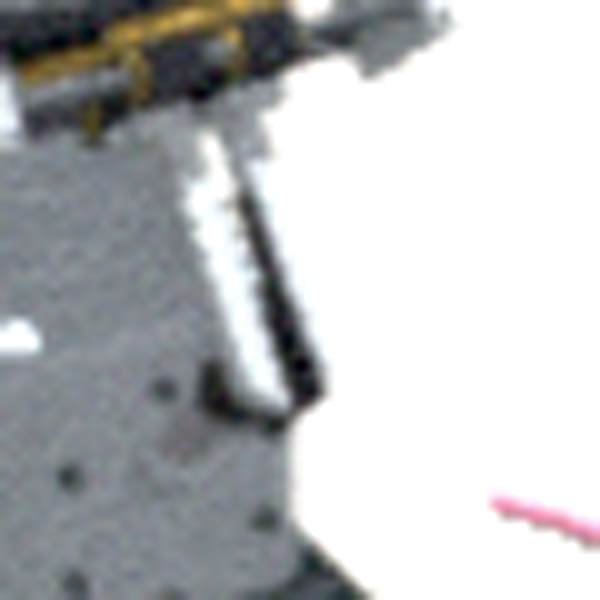

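View pics/top10.png

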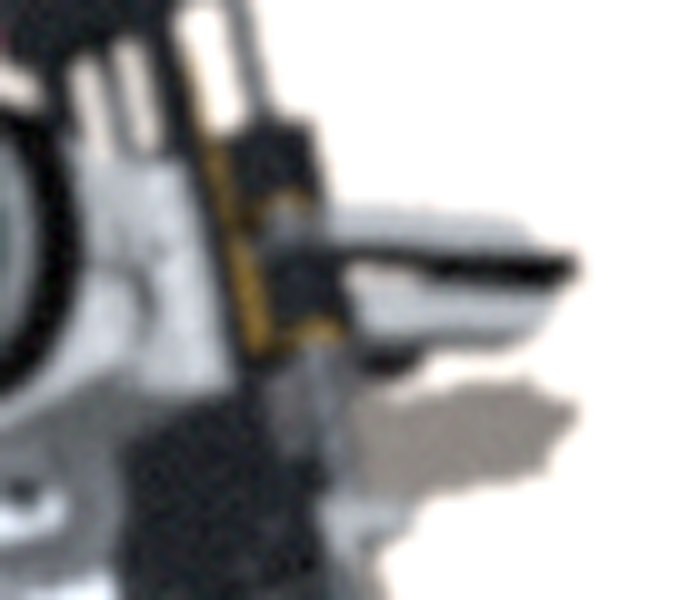

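Request:
servo_tool:
  rows:
    - {"fingers": -1.0,"tx": -0.03,"ty": 0.2,"tz": -0.2,"wx": 0.08,"wy": 0,"wz": 0.05}
    - {"fingers": -1.0,"tx": -0.03,"ty": 0.2,"tz": -0.2,"wx": 0.05,"wy": 0,"wz": 0}
    - {"fingers": -1.0,"tx": -0.03,"ty": 0.2,"tz": -0.2,"wx": 0.05,"wy": 0,"wz": 0}
    - {"fingers": -1.0,"tx": -0.03,"ty": 0.2,"tz": -0.2,"wx": 0.05,"wy": 0,"wz": 0}
    - {"fingers": -1.0,"tx": -0.02,"ty": 0.12,"tz": -0.12,"wx": 0.05,"wy": 0,"wz": 0}
    - {"fingers": -1.0,"tx": -0.02,"ty": 0.12,"tz": -0.12,"wx": 0.05,"wy": 0,"wz": 0}

```text
clock: 14.12
ee_pos: [0.5821, 0.0923, 0.1784]
eef_rot: [[-0.137, 0.981, 0.136], [0.752, 0.192, -0.63], [-0.644, 0.016, -0.764]]
contact_force: [-2.5, -2.8, 17.4]
gripper_width: 0.0098
```

```bash
python3 -c "
from plan import *
report(*tube(back=-.12,mouth=M));print(get_obs()['torque'])
import cv2;cv2.imwrite('pics/w11.png',camera('wrist')['img'])"
```

```text
t 14.125 q [-0.98   0.831  0.663  1.706  0.258  0.925 -0.439] F [-2.479 -2.768 17.36 ] w 0.00976667224114925
now [0.582 0.092 0.178] tip [0.56  0.213 0.073] dir [-0.121  0.668 -0.734] pitchdown 47.219486885237096
goal [0.581 0.094 0.184] shift units [-0.018  0.047  0.143] turn units [0.298 0.152 0.274]
[-2.156  0.275 -0.192]
```

View pics/w11.png

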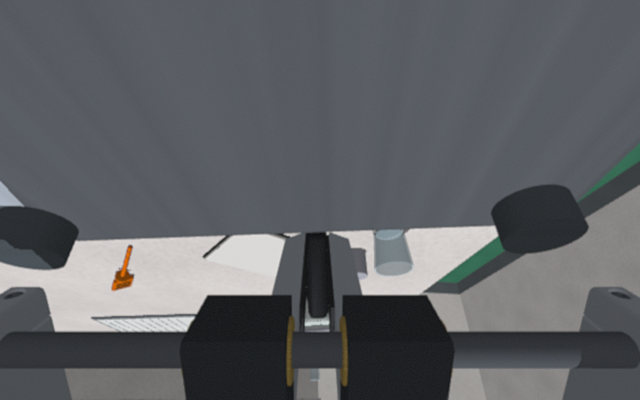

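Request:
servo_tool:
  rows:
    - {"fingers": -1.0,"tx": 0,"ty": 0,"tz": 0.12,"wx": 0,"wy": 0,"wz": 0}
    - {"fingers": -1.0,"tx": 0.02,"ty": -0.12,"tz": 0.14,"wx": 0,"wy": 0,"wz": 0}
    - {"fingers": -1.0,"tx": 0.03,"ty": -0.17,"tz": 0.18,"wx": 0,"wy": 0,"wz": 0}

```text
clock: 14.55
ee_pos: [0.5816, 0.0798, 0.1952]
eef_rot: [[-0.14, 0.981, 0.131], [0.751, 0.191, -0.632], [-0.645, 0.01, -0.764]]
contact_force: [-2.0, -0.1, -2.1]
gripper_width: 0.0099
```

```bash
python3 -c "
from plan import *
report(*tube(back=-.08,mouth=M));print(get_obs()['torque'])
import cv2;cv2.imwrite('pics/w12.png',camera('wrist')['img'])"
```

```text
t 14.55 q [-0.97   0.803  0.672  1.71   0.27   0.94  -0.416] F [-2.007 -0.107 -2.08 ] w 0.009933361480182097
now [0.582 0.08  0.195] tip [0.559 0.2   0.089] dir [-0.125  0.667 -0.735] pitchdown 47.265015105025206
goal [0.588 0.067 0.212] shift units [ 0.152 -0.332  0.431] turn units [0.314 0.106 0.28 ]
[ 0.524  0.415 -0.01 ]
```

View pics/w12.png

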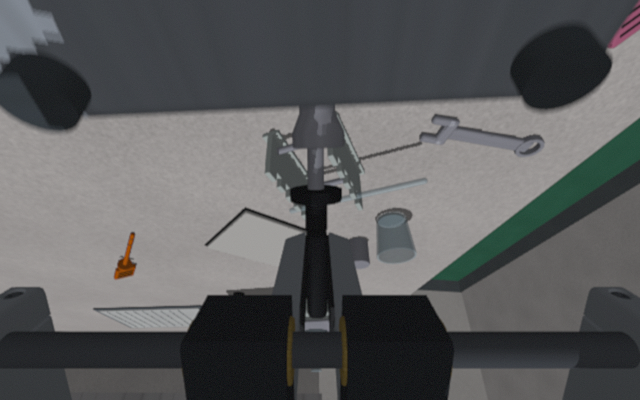

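The collar is about 20 mm off the funnel after a 20 mm withdrawal (funnel row 145, collar face row 187), so it was seated. I'll keep drawing it out.

Request:
servo_tool:
  rows:
    - {"fingers": -1.0,"tx": 0.09,"ty": -0.18,"tz": 0.2,"wx": 0.03,"wy": 0.01,"wz": 0.03}
    - {"fingers": -1.0,"tx": 0.08,"ty": -0.2,"tz": 0.21,"wx": 0.03,"wy": 0.01,"wz": 0.03}
    - {"fingers": -1.0,"tx": 0.06,"ty": -0.2,"tz": 0.21,"wx": 0.03,"wy": 0.01,"wz": 0.03}
    - {"fingers": -1.0,"tx": 0.05,"ty": -0.2,"tz": 0.21,"wx": 0.03,"wy": 0.01,"wz": 0.03}

```text
clock: 15.1
ee_pos: [0.5928, 0.0444, 0.2312]
eef_rot: [[-0.154, 0.979, 0.134], [0.758, 0.204, -0.619], [-0.634, 0.007, -0.774]]
contact_force: [-1.9, -1.4, -4.2]
gripper_width: 0.01
```

```bash
python3 -c "
from plan import *
report(*tube(back=-.03,mouth=M));print(get_obs()['torque'])
import cv2;cv2.imwrite('pics/w13.png',camera('wrist')['img'])"
```

```text
t 15.1 q [-0.919  0.735  0.683  1.71   0.299  0.948 -0.34 ] F [-1.882 -1.368 -4.238] w 0.010036969557375918
now [0.593 0.044 0.231] tip [0.568 0.166 0.127] dir [-0.138  0.675 -0.724] pitchdown 46.420152449131685
goal [0.595 0.032 0.248] shift units [ 0.067 -0.308  0.415] turn units [0.2   0.055 0.173]
[ 0.459  0.573 -0.1  ]
```

View pics/w13.png

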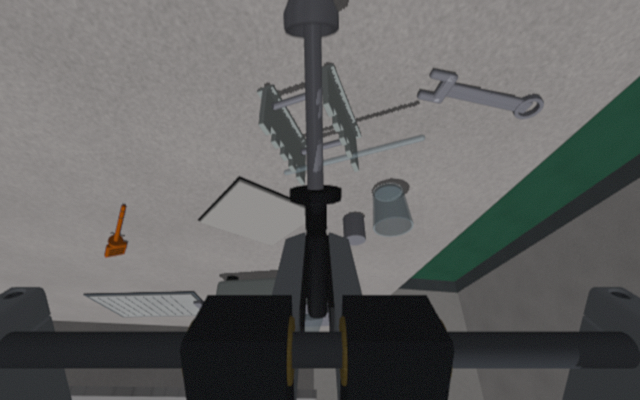

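Request:
servo_tool:
  rows:
    - {"fingers": -1.0,"tx": 0.05,"ty": -0.2,"tz": 0.21,"wx": 0.03,"wy": 0.01,"wz": 0.03}
    - {"fingers": -1.0,"tx": 0.05,"ty": -0.21,"tz": 0.22,"wx": 0.03,"wy": 0.01,"wz": 0.03}
    - {"fingers": -1.0,"tx": 0.05,"ty": -0.21,"tz": 0.22,"wx": 0.03,"wy": 0,"wz": 0.03}
    - {"fingers": -1.0,"tx": 0.05,"ty": -0.21,"tz": 0.22,"wx": 0.03,"wy": 0,"wz": 0.03}
    - {"fingers": -1.0,"tx": 0.05,"ty": -0.21,"tz": 0.22,"wx": 0,"wy": 0,"wz": 0}
    - {"fingers": -1.0,"tx": 0.05,"ty": -0.21,"tz": 0.22,"wx": 0,"wy": 0,"wz": 0}
    - {"fingers": -1.0,"tx": 0.05,"ty": -0.22,"tz": 0.24,"wx": 0,"wy": 0,"wz": 0}
    - {"fingers": -1.0,"tx": 0.05,"ty": -0.22,"tz": 0.24,"wx": 0,"wy": 0,"wz": 0}
    - {"fingers": -1.0,"tx": 0.05,"ty": -0.22,"tz": 0.24,"wx": 0,"wy": 0,"wz": 0}

```text
clock: 16.27
ee_pos: [0.6158, -0.0379, 0.3217]
eef_rot: [[-0.161, 0.976, 0.149], [0.767, 0.219, -0.603], [-0.621, 0.018, -0.783]]
contact_force: [-0.3, 0.7, -0.4]
gripper_width: 0.0095
```

```bash
python3 - <<'E'
from plan import *
import cv2
report(*tube(back=.04,mouth=M))
o=get_obs();np.savez('w14.npz',eef_rot=o['eef_rot'],ee_pos=o['ee_pos'])
cv2.imwrite('pics/w14.png',camera('wrist')['img'])
s=camera('side')['img'][110:180,280:360];cv2.imwrite('pics/s14.png',cv2.resize(cv2.convertScaleAbs(s,alpha=1.6),None,fx=9,fy=9,interpolation=2))
E
```

```text
t 16.275 q [-0.805  0.595  0.712  1.66   0.353  1.    -0.168] F [-0.302  0.683 -0.425] w 0.009489280204960131
now [ 0.616 -0.038  0.322] tip [0.59  0.085 0.22 ] dir [-0.143  0.686 -0.713] pitchdown 45.50919290778805
goal [ 0.606 -0.016  0.297] shift units [-0.235  0.543 -0.61 ] turn units [0.05  0.116 0.044]
```

View pics/w14.png

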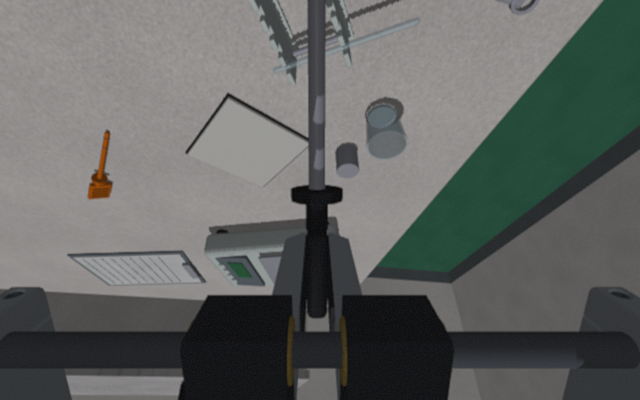

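View pics/s14.png

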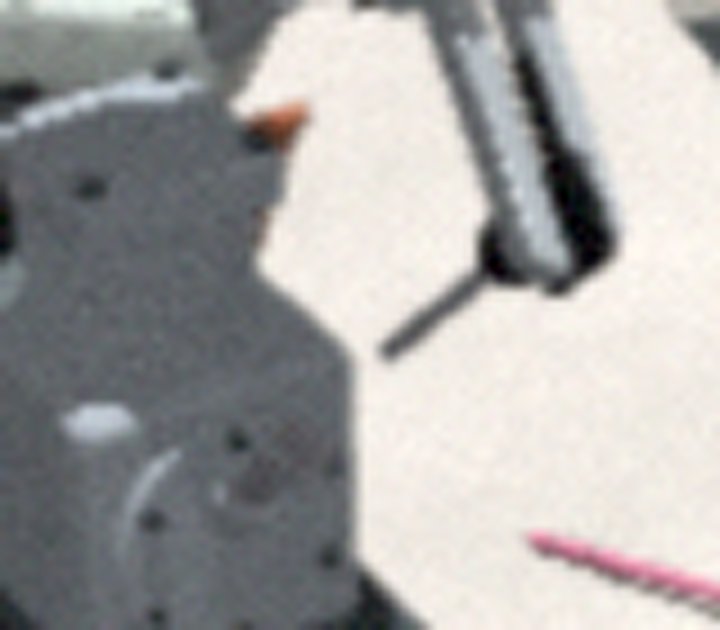

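```bash
python3 - <<'E'
from plan import *
o=np.load('w14.npz');R=o['eef_rot'];p=o['ee_pos'];T=wristT(o)
obs=np.array([[322.5+.3,148.6+.2],[280+485/9,110+275/9]])
print('obs slope',np.degrees(np.arctan2(*(obs[1]-obs[0])[::-1])))
for ang in (-6,-3,0,3,6):
  for s in (.005,.008):
    # rotate rod about tool y through handle point, slide by s toward handle
    rot=Ro.from_rotvec([0,np.radians(ang),0]).as_matrix()
    h=tipT-dT*.161; d=rot@dT; tp=h+d*(.161-s); P=lambda k:p+R@(tp-d*k)
    a=proj('side',P(0));b=proj('side',P(.1))
    print(ang,s,'tip',a,'slope',np.degrees(np.arctan2(*(b-a)[::-1])),'collar wrist',proj('wrist',P(.12),T),proj('wrist',P(.05),T),'pitch',np.degrees(np.arcsin(-(R@d)[2])))
E
```

```text
obs slope -36.630321964688115
-6 0.005 tip [325.102 156.237] slope -53.218690380434644 collar wrist [316.473 187.205] [316.234  46.514] pitch 51.50742322223737
-6 0.008 tip [325.38  155.865] slope -53.21869038043483 collar wrist [316.483 193.1  ] [316.244  52.67 ] pitch 51.50742322223737
-3 0.005 tip [324.079 153.905] slope -48.29703852908055 collar wrist [316.474 187.385] [316.228  42.365] pitch 48.5083562167764
-3 0.008 tip [324.374 153.573] slope -48.29703852908073 collar wrist [316.484 193.323] [316.239  48.845] pitch 48.5083562167764
0 0.005 tip [323.098 151.529] slope -42.95068722420641 collar wrist [316.474 187.766] [316.222  38.58 ] pitch 45.50919290778805
0 0.008 tip [323.411 151.238] slope -42.95068722420672 collar wrist [316.485 193.731] [316.233  45.394] pitch 45.50919290778805
3 0.005 tip [322.163 149.114] slope -37.19441082957644 collar wrist [316.475 188.355] [316.215  35.212] pitch 42.509952525454985
3 0.008 tip [322.491 148.865] slope -37.194410829576555 collar wrist [316.485 194.328] [316.227  42.368] pitch 42.509952525454985
6 0.005 tip [321.274 146.664] slope -31.07319487249267 collar wrist [316.476 189.156] [316.208  32.32 ] pitch 39.510649837558944
6 0.008 tip [321.618 146.457] slope -31.073194872492493 collar wrist [316.486 195.118] [316.22   39.823] pitch 39.510649837558944
```

```bash
cat >> plan.py <<'E'
_h=tipT-dT*.161; _r=Ro.from_rotvec([0,np.radians(3.2),0]).as_matrix()
dT=_r@dT; tipT=_h+dT*.153
TILE=np.array([.5605,-.304,.008])
def tile(yaw=45,h=.085,pitch=1.5):
    a=np.radians(yaw);P=np.radians(pitch)
    return target(np.array([np.cos(a)*np.cos(P),np.sin(a)*np.cos(P),-np.sin(P)]),np.array([np.sin(a),-np.cos(a),0]),TILE*[1,1,0]+[0,0,h])
E
python3 - <<'E'
from plan import *
report(*tile(h=.28))
R,p=tile(h=.28);print(R)
o=get_obs();Rc=np.array(o['eef_rot']);w=Ro.from_matrix(R@Rc.T).as_rotvec()
for k in np.linspace(0,1,7):
    q=Ro.from_rotvec(w*k).as_matrix()@Rc;print(k,np.degrees(np.arcsin(-(q@dT)[2])))
E
```

```text
t 16.375 q [-0.805  0.594  0.714  1.659  0.353  1.    -0.168] F [-0.243 -0.295 -0.778] w 0.00990957856078795
now [ 0.616 -0.039  0.323] tip [0.59  0.084 0.232] dir [-0.149  0.724 -0.674] pitchdown 42.34630694449229
goal [ 0.451 -0.413  0.266] shift units [-4.12  -9.354 -1.421] turn units [ 5.97  -1.623 -7.935]
[[ 0.708  0.706  0.033]
 [ 0.705 -0.708  0.026]
 [ 0.042  0.006 -0.999]]
0.0 42.34630694449229
0.16666666666666666 35.74393329682875
0.3333333333333333 28.78456396539805
0.5 21.70417774519194
0.6666666666666666 14.688452003044434
0.8333333333333333 7.9006077970747475
1.0 1.500000000000004
```

Request:
servo_tool:
  rows:
    - {"fingers": -1.0,"tx": 0,"ty": -0.7,"tz": 0.2,"wx": 0,"wy": 0,"wz": 0}
    - {"fingers": -1.0,"tx": -0.4,"ty": -0.8,"tz": 0,"wx": 0.54,"wy": -0.15,"wz": -0.72}
    - {"fingers": -1.0,"tx": -0.4,"ty": -0.8,"tz": 0,"wx": 0.54,"wy": -0.15,"wz": -0.72}
    - {"fingers": -1.0,"tx": -0.4,"ty": -0.8,"tz": 0,"wx": 0.54,"wy": -0.15,"wz": -0.72}
    - {"fingers": -1.0,"tx": -0.4,"ty": -0.8,"tz": 0,"wx": 0.54,"wy": -0.15,"wz": -0.72}
    - {"fingers": -1.0,"tx": -0.4,"ty": -0.8,"tz": 0,"wx": 0.54,"wy": -0.15,"wz": -0.72}

```text
clock: 17.12
ee_pos: [0.5318, -0.2346, 0.3305]
eef_rot: [[0.264, 0.964, 0.015], [0.905, -0.242, -0.35], [-0.334, 0.106, -0.937]]
contact_force: [0.8, -0.6, -1.0]
gripper_width: 0.0099
```

```bash
python3 -c "
from plan import *
report(*tile(h=.28))"
```

```text
t 17.125 q [-0.337  0.43   0.712  1.706  0.071  0.974  0.009] F [ 0.842 -0.57  -0.983] w 0.00988982086748515
now [ 0.532 -0.235  0.331] tip [ 0.572 -0.092  0.286] dir [ 0.263  0.88  -0.397] pitchdown 23.36582316804745
goal [ 0.451 -0.413  0.266] shift units [-2.013 -4.468 -1.617] turn units [ 3.225 -0.865 -4.269]
```

Request:
servo_tool:
  rows:
    - {"fingers": -1.0,"tx": -0.35,"ty": -0.75,"tz": -0.2,"wx": 0.53,"wy": -0.15,"wz": -0.7}
    - {"fingers": -1.0,"tx": -0.35,"ty": -0.75,"tz": -0.25,"wx": 0.53,"wy": -0.15,"wz": -0.7}
    - {"fingers": -1.0,"tx": -0.35,"ty": -0.75,"tz": -0.25,"wx": 0.53,"wy": -0.15,"wz": -0.7}
    - {"fingers": -1.0,"tx": -0.35,"ty": -0.75,"tz": -0.25,"wx": 0.53,"wy": -0.15,"wz": -0.7}
    - {"fingers": -1.0,"tx": -0.3,"ty": -0.75,"tz": -0.25,"wx": 0.53,"wy": -0.15,"wz": -0.7}
    - {"fingers": -1.0,"tx": -0.3,"ty": -0.7,"tz": -0.25,"wx": 0.5,"wy": -0.12,"wz": -0.7}
    - {"fingers": -1.0,"tx": 0,"ty": 0,"tz": 0,"wx": 0,"wy": 0,"wz": 0}

```text
clock: 18.0
ee_pos: [0.4352, -0.4322, 0.2734]
eef_rot: [[0.727, 0.686, 0.033], [0.686, -0.727, 0.018], [0.036, 0.009, -0.999]]
contact_force: [0.2, 0.1, -0.4]
gripper_width: 0.0101
```

```bash
python3 -c "
from plan import *
report(*tile(h=.085))"
```

```text
t 18.0 q [ 0.381  0.571  0.631  1.559 -0.401  1.131  0.294] F [ 0.179  0.088 -0.355] w 0.010117617922682624
now [ 0.435 -0.432  0.273] tip [ 0.547 -0.326  0.287] dir [ 0.726  0.687 -0.032] pitchdown 1.8232365328242381
goal [ 0.451 -0.413  0.071] shift units [ 0.402  0.473 -5.063] turn units [ 0.056 -0.011  0.227]
```

Request:
servo_tool:
  rows:
    - {"fingers": -1.0,"tx": 0.1,"ty": 0.12,"tz": -0.8,"wx": 0,"wy": 0,"wz": 0.05}
    - {"fingers": -1.0,"tx": 0.1,"ty": 0.12,"tz": -0.8,"wx": 0,"wy": 0,"wz": 0.05}
    - {"fingers": -1.0,"tx": 0.1,"ty": 0.12,"tz": -0.8,"wx": 0,"wy": 0,"wz": 0}
    - {"fingers": -1.0,"tx": 0.1,"ty": 0.1,"tz": -0.8,"wx": 0,"wy": 0,"wz": 0}
    - {"fingers": -1.0,"tx": 0,"ty": 0,"tz": -0.7,"wx": 0,"wy": 0,"wz": 0}
    - {"fingers": -1.0,"tx": 0,"ty": 0,"tz": -0.4,"wx": 0,"wy": 0,"wz": 0}
    - {"fingers": -1.0,"tx": 0,"ty": 0,"tz": 0,"wx": 0,"wy": 0,"wz": 0}
    - {"fingers": -1.0,"tx": 0,"ty": 0,"tz": 0,"wx": 0,"wy": 0,"wz": 0}

```text
clock: 19.0
ee_pos: [0.449, -0.4142, 0.1004]
eef_rot: [[0.714, 0.699, 0.033], [0.699, -0.715, 0.012], [0.032, 0.015, -0.999]]
contact_force: [0.7, 0.6, -0.1]
gripper_width: 0.01
```

```bash
python3 - <<'E'
from plan import *
import cv2
report(*tile(h=.085))
o=get_obs();p=np.array(o['ee_pos']);R=np.array(o['eef_rot']);tip=p+R@tipT
print('pred tip',proj('side',tip),proj('top',tip))
cv2.imwrite('pics/w15.png',camera('wrist')['img'])
s=camera('side')['img'][200:340,240:430];cv2.imwrite('pics/s15.png',cv2.resize(s,None,fx=4,fy=4,interpolation=2))
t=camera('top')['img'][120:270,300:490];cv2.imwrite('pics/t15.png',cv2.resize(cv2.convertScaleAbs(t,alpha=1.5),None,fx=4,fy=4,interpolation=2))
E
```

```text
t 19.0 q [ 0.413  0.749  0.506  1.755 -0.546  0.766  0.41 ] F [ 0.713  0.604 -0.131] w 0.010029795479747274
now [ 0.449 -0.414  0.1  ] tip [ 0.559 -0.306  0.113] dir [ 0.713  0.7   -0.036] pitchdown 2.065060881432606
goal [ 0.451 -0.413  0.071] shift units [ 0.057  0.023 -0.739] turn units [ 0.114 -0.002  0.075]
pred tip [355.006 264.046] [415.051 187.948]
```

View pics/w15.png

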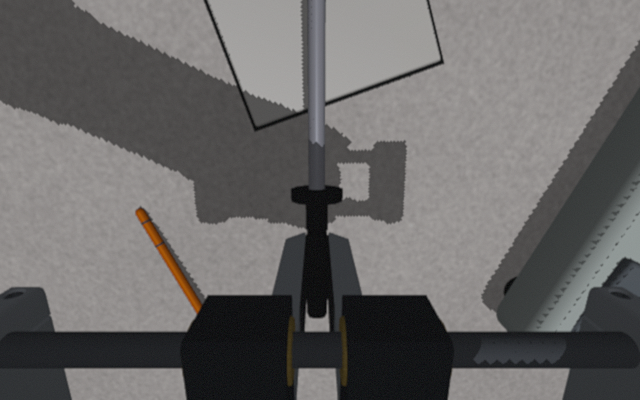

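View pics/s15.png

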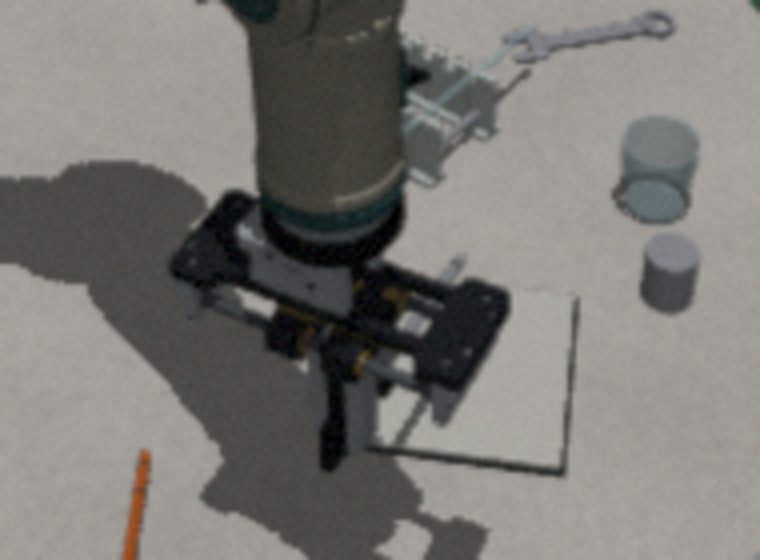

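View pics/t15.png

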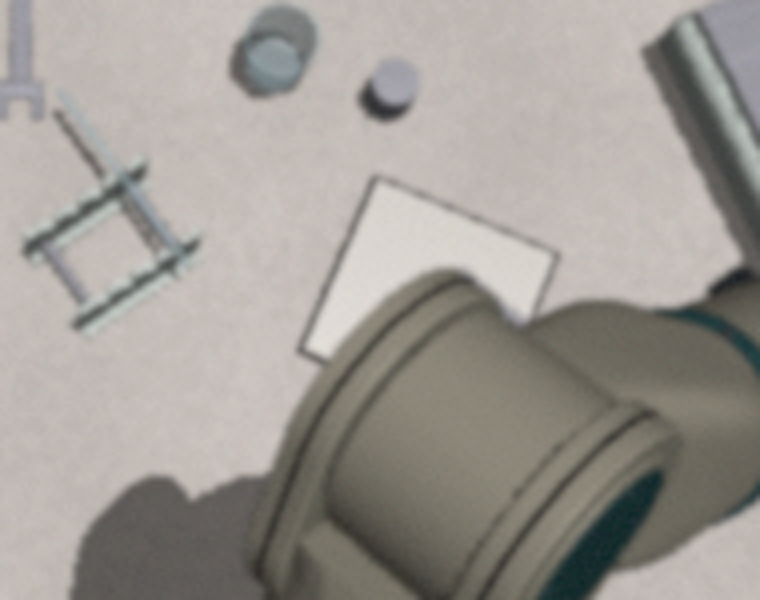

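The tip shows at side (354.5,264), which matches the prediction. It's over the tile, and the beaker, weight and spanner look untouched. I'll lower the rest of the way and settle.

Request:
servo_tool:
  rows:
    - {"fingers": -1.0,"tx": 0.03,"ty": 0.02,"tz": -0.45,"wx": 0.05,"wy": 0,"wz": 0}
    - {"fingers": -1.0,"tx": 0,"ty": 0,"tz": -0.4,"wx": 0,"wy": 0,"wz": 0}
    - {"fingers": -1.0,"tx": 0,"ty": 0,"tz": 0,"wx": 0,"wy": 0,"wz": 0}
    - {"fingers": -1.0,"tx": 0,"ty": 0,"tz": 0,"wx": 0,"wy": 0,"wz": 0}
    - {"fingers": -1.0,"tx": 0,"ty": 0,"tz": 0,"wx": 0,"wy": 0,"wz": 0}
    - {"fingers": -1.0,"tx": 0,"ty": 0,"tz": 0,"wx": 0,"wy": 0,"wz": 0}
    - {"fingers": -1.0,"tx": 0,"ty": 0,"tz": 0,"wx": 0,"wy": 0,"wz": 0}
    - {"fingers": -1.0,"tx": 0,"ty": 0,"tz": 0,"wx": 0,"wy": 0,"wz": 0}

```text
clock: 20.15
ee_pos: [0.4508, -0.414, 0.0651]
eef_rot: [[0.714, 0.699, 0.035], [0.699, -0.715, 0.017], [0.037, 0.013, -0.999]]
contact_force: [-0.3, 0.4, -0.4]
gripper_width: 0.01
```

```bash
python3 - <<'E'
from plan import *
import cv2
report(*tile(h=.085))
o=get_obs();p=np.array(o['ee_pos']);R=np.array(o['eef_rot']);tip=p+R@tipT
print('pred tip',proj('side',tip),'handle z',(tip-R@dT*.161)[2],'qd',np.abs(o['qd']).max(), 'horiz err',np.linalg.norm((tip-TILE)[:2]))
s=camera('side')['img'];s2=s[200:340,240:430];cv2.imwrite('pics/s16.png',cv2.resize(s2,None,fx=4,fy=4,interpolation=2))
o=get_obs();print(o['ee_pos'],o['clock'])
for n in ['oil_bottle','beaker','weight','spanner']: print(n,[(d['score'],[int(x) for x in d['uv']]) for d in spot_point('side',n)][:2])
E
```

```text
t 20.15 q [ 0.438  0.797  0.468  1.769 -0.582  0.706  0.441] F [-0.328  0.429 -0.384] w 0.009969083483791568
now [ 0.451 -0.414  0.065] tip [ 0.561 -0.306  0.078] dir [ 0.713  0.7   -0.031] pitchdown 1.7908717896565205
goal [ 0.451 -0.413  0.071] shift units [0.012 0.018 0.145] turn units [0.072 0.012 0.077]
pred tip [355.193 273.138] handle z 0.08344056893190385 qd 0.001609944601459362 horiz err 0.0016745780726303673
[ 0.451 -0.414  0.065] 20.2
oil_bottle [(0.92, [258, 176])]
beaker [(0.8, [398, 249])]
weight [(0.48, [407, 271])]
spanner [(0.66, [387, 212])]
```

View pics/s16.png

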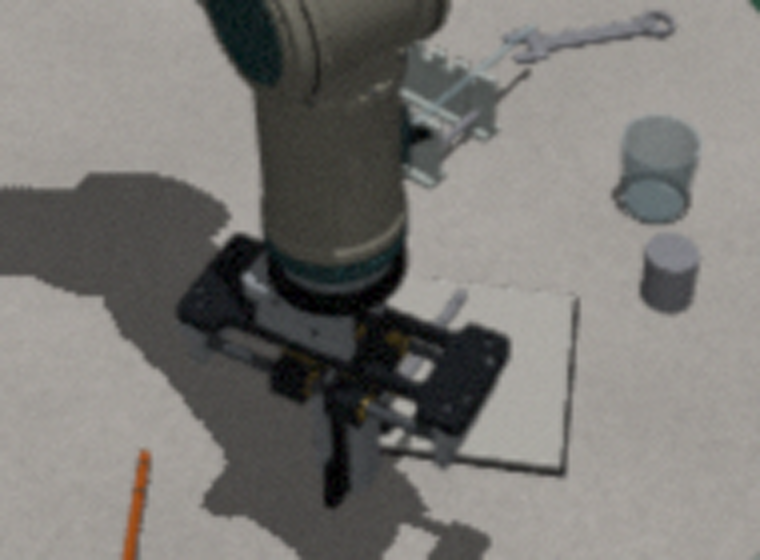

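The tip is at crop (461,294), which is side (354.8,273), and this matches the prediction. Everything is still and the bystanders are where they were, so I'm handing in.

```bash
python3 -c "
from rig import *
print(finish_job())"
```

```text
the job is handed in; nothing more can be done
None
```

The job is handed in. I took the black-handled dipstick from the rest and slid it into the filler tube until it stopped. After keeping it pressed there for about 2 s, I drew it right out and held it level over the white tile.

**Last checks:** The clock read about 20.2 s.
- **Tip position:** it is about 2 mm from the tile's middle seen from above, by my estimate, and 78 mm high. The side camera shows it within 0.5 px of where I predicted.
- **Level and still:** the rod points about 1.8° tip-down, the handle is about 83 mm high, the arm is at rest, and the force reading is about zero. The gripper is shut on the 10 mm handle.
- **Bystanders:** in the side view the bottle, beaker, weight and spanner are within about 4 px of the start pictures, which is the networks' scatter. The enlarged crop shows the beaker, weight and spanner unmoved.

**What disagreed:**
- **Seating:** at the stop, my camera estimate put the collar about 3 mm off the mouth along the tube, right at the 3 mm limit. I took it as seated because the stick would not go further under a 10 to 18 N push. After drawing back about 20 mm, the wrist picture also showed about a 20 mm gap.
- **Grip slip:** that firmer push made the stick slide about 8 mm and turn about 3° in the grip. I measured this afterwards and allowed for it in the final pose.

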